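# Unclip burn-in modules into stacked trays

## Robot

A 6-joint arm with a two-finger parallel gripper is mounted at the origin on the work surface. World frame = base frame: x ahead of the robot, y to its left, z up, the work surface at z = 0. Lengths are in m, angles in degrees, forces in N, time in s.
With the tool pointing down it reaches from about 0.3 to 0.75 m from the base axis. Payload 8.5 kg.
Tool frame: the origin (TCP) lies on the mounting face of the last link; the fingertips stand 173 mm ahead of it and the grasp point (between the pads) lies 155 mm ahead of it (env.tips_ahead is the distance from the TCP to the fingertips, in m); z points along the fingers, x is the direction in which the jaws open and shut, and the axes are right-handed (so a half turn about z gives the same grasp; the last joint's range is limited). The gripper opens to 85 mm and grips with 20 to 120 N. Pads are 22 mm wide; open, the fingers measure 114 mm over their backs; the gripper's body (76 mm by 85 mm) begins 54 mm behind the grasp point. The pads swing forward as they close: fully open they stand 13 mm farther back than shut.
Start: joints at [51.664, 21.807, 74.336, -0, 83.858, -12.336], TCP at [0.241, 0.494, 0.405] pointing down, gripper open.
Joint ranges: [-178.18, 178.18], [-50.72, 133.34], [12.68, 142.11], [-81.47, 261.47], [9.98, 163.14], [-165.26, 165.26]. Speed limits (degrees/s): [136.94, 136.94, 180, 180, 180, 180].

## Interface

Orientations are given as a 3x3 rotation matrix whose columns are the frame's x, y, z axes.
In Python, from rig import env gives the robot as it stands. The module is installed in compiled form; this text tells all that it offers.
- The arm moves only by the tool step_arm, never from a script. Its argument "increments" is a list of rows, each an object of numbers: "x", "y", "z": the shift along the tool's x, y, z in cm; "wx", "wy", "wz": the turn, a rotation vector about the tool's x, y, z in rad; "gripper": the finger opening in cm, from 0 to 8.54. A call has 1 to 20 rows; each row shifts and turns the commanded pose from where the row before left it, along the tool's axes as they then stand; what a row does not reach is not made up. A row lasts 1/10 s, in which the tool goes at most 50 mm and 8.59 degrees, less where a joint would pass 70% of its speed; a pose out of reach is approached as far as the arm can. A call with a gripper value outside its range is refused whole. The fingers move at their own pace and stop on an object; "newtons" is the grip in N (left out, the last holds). Time passes only in rows, so rows that do not move let the fingers close. It gives the time, the measured TCP pose, the force and the opening at its end, in the units of the state.
- env.observe(): the state, without advancing time (a new reading comes with each control period).
- env.get_image(name): name is "scene" or "top" or "wrist"; returns a dict with "color" (480x640x3 uint8, blue, green, red), "camera_matrix" (3x3 intrinsics, pixels), "rvec" (rotation vector, rad) and "tvec" (3), from world to camera coordinates, as OpenCV has them. Camera axes: x right, y down, z forward; pixel columns grow to the right and rows downward; lengths in m; the calibration is good to about 2 mm. A picture is of the moment at which its call begins. There is no depth.
- env.close_job(): hands the job in, once; it reports no verdict.
The state is a dict: "time_s": time; "q": joint angles; "qvel": joint speeds; "joint_efforts": joint torques, N m; "position": TCP position; "tool_rot": TCP orientation; "ft_force": force on the tool from outside, world axes, zero at the start; "wrist_torque": the same for the moment, N m; "grip_width": finger opening in m.
Only numpy, scipy, OpenCV 4.12 (cv2) and the standard library are available. Lean on these libraries where they do the work, as an engineer would, in place of code of your own. Each camera call takes 0.05 s, during which the arm holds its last target. There are 200 camera calls.

## Task

Pull every supply module off the burn-in rail (each is held by a sprung roller catch) and pack them: first put all those with red tabs into the grey tray; then set the empty blue tray on top of the grey one, turned so that the yellow sides match and it stands on the posts instead of nesting; last put all those with green tabs into the blue tray. Leave the phone, the glass cup and the screwdriver where they are.

Things in the scene. Friction and masses are not known exactly. Their poses are not given: they have to be found in the camera images.
- rail: fixed stand: base 115 x 320 x 12 mm, steel rail 14 mm wide along its y, top at 36 mm; origin on the bench under the rail's middle. Six places at y +-25, +-75, +-125 mm, some empty. At its +x side a 36 mm high housing with an orange sprung roller catch per place, over the ridge of the module's foot: a straight pull up of 10 to 20 N frees it; clear of the rail after 22 mm
- red1_mid (a point): module with red tab, 41 x 42 x 80 mm high, 0.2 kg; may be absent. Point: its centre, 40 mm above its underside. z up, y along the rail, x across it. Tab 14 (x) x 36 (y) mm, from 8 to 40 mm above the point; body 41 x 42 mm from 18 mm below to 8 above; under it a saddle foot (18 mm slot along y) to 40 below, with a 5 mm ridge on its +x side. On the rail its underside is 14 mm above the bench
- red2_mid (a point): module with red tab, 41 x 42 x 80 mm high, 0.2 kg; may be absent. Point: its centre, 40 mm above its underside. z up, y along the rail, x across it. Tab 14 (x) x 36 (y) mm, from 8 to 40 mm above the point; body 41 x 42 mm from 18 mm below to 8 above; under it a saddle foot (18 mm slot along y) to 40 below, with a 5 mm ridge on its +x side. On the rail its underside is 14 mm above the bench
- red3_mid (a point): module with red tab, 41 x 42 x 80 mm high, 0.2 kg; may be absent. Point: its centre, 40 mm above its underside. z up, y along the rail, x across it. Tab 14 (x) x 36 (y) mm, from 8 to 40 mm above the point; body 41 x 42 mm from 18 mm below to 8 above; under it a saddle foot (18 mm slot along y) to 40 below, with a 5 mm ridge on its +x side. On the rail its underside is 14 mm above the bench
- green1_mid (a point): module with green tab, 41 x 42 x 80 mm high, 0.2 kg; may be absent. Point: its centre, 40 mm above its underside. z up, y along the rail, x across it. Tab 14 (x) x 36 (y) mm, from 8 to 40 mm above the point; body 41 x 42 mm from 18 mm below to 8 above; under it a saddle foot (18 mm slot along y) to 40 below, with a 5 mm ridge on its +x side. On the rail its underside is 14 mm above the bench
- green2_mid (a point): module with green tab, 41 x 42 x 80 mm high, 0.2 kg; may be absent. Point: its centre, 40 mm above its underside. z up, y along the rail, x across it. Tab 14 (x) x 36 (y) mm, from 8 to 40 mm above the point; body 41 x 42 mm from 18 mm below to 8 above; under it a saddle foot (18 mm slot along y) to 40 below, with a 5 mm ridge on its +x side. On the rail its underside is 14 mm above the bench
- green3_mid (a point): module with green tab, 41 x 42 x 80 mm high, 0.2 kg; may be absent. Point: its centre, 40 mm above its underside. z up, y along the rail, x across it. Tab 14 (x) x 36 (y) mm, from 8 to 40 mm above the point; body 41 x 42 mm from 18 mm below to 8 above; under it a saddle foot (18 mm slot along y) to 40 below, with a 5 mm ridge on its +x side. On the rail its underside is 14 mm above the bench
- tray_grey_bar (a point): grey stack-nest tray, 0.8 kg, empty, loose. Point: middle of its black bar, 45 mm above its underside. z up, x to the yellow-marked long side, bar along x: 14 mm thick, 130 long, 30 to 60 mm above the underside. Outside 140 (x) x 200 (y), walls 50 high, 5 thick, floor 4; the bar parts it into two bays of 130 x 88 mm, centred 51 mm either side
- tray_blue_bar (a point): blue stack-nest tray, 0.4 kg, empty, loose, turned roughly about. Point: middle of its black bar, 45 mm above its underside. z up, x to the yellow-marked long side, bar along x: 14 mm thick, 130 long, 30 to 60 mm above the underside. Outside 140 (x) x 200 (y), walls 50 high, 5 thick, floor 4; the bar parts it into two bays of 130 x 88 mm, centred 51 mm either side
- tray_grey_post (a point): grey tray, yellow side: top of its post at y = +88 mm. Posts 20 mm square stand outside the walls, from the underside to 95 mm above it, at x 80, y +-88 (yellow side) and x -80, y +-52; outer lips on top, 8 mm higher, 3.5 mm play. Yellow sides matching, post stands on post, blue 95 mm above grey; the other way it drops to about 60 mm. Same axes as the tray
- tray_blue_post (a point): blue tray, yellow side: top of its post at y = +88 mm. Posts 20 mm square stand outside the walls, from the underside to 95 mm above it, at x 80, y +-88 (yellow side) and x -80, y +-52; outer lips on top, 8 mm higher, 3.5 mm play. Yellow sides matching, post stands on post, blue 95 mm above grey; the other way it drops to about 60 mm. Same axes as the tray
- phone: bystander: black phone, 148 x 71 x 9 mm, lying flat, origin at the centre of its underside, long side along its x
- brush_cup: bystander: glass cup, 72 mm across and 90 mm high, origin at the centre of its underside
- screwdriver: bystander: screwdriver 130 mm long, lying along its x axis

How it is judged:
By the outcome, as a careful person would: the job done as asked, in the order asked, and still so for the second after the job is handed in, with the robot touching nothing.
Of red1, red2, red3, green1, green2, green3 only 4 to 6 are there at a start; the rules pass over those that are not, and their reading is None.
At some moment in a run one of tray_grey, tray_blue may be knocked a few centimetres aside while the robot is not near it.
Once in a run the grip may slacken for a moment while it holds something.
It also fails if it takes over 210 s, if anything falls off the work surface, if the arm or the gripper's body presses on something with over 40 N, if the wrist force passes 120 N, or if a joint passes its speed limit or range.

## Working session

There is one attempt and no reset: what is moved stays moved. The work goes in short steps, Python scripts to look and compute and a tool call to move; the robot and the scene stay as the last step left them, time stands still between calls to the robot, and variables do not carry over. Pictures are saved under pics/ and viewed, about 12 in all and at most 16, crops included, and the job is handed in when it is done.

Besides the shell and the picture viewer there is one more tool, called after "Emit:" by a JSON object that holds its "fn" and its "kwargs". step_arm: Moves the arm, as the interface text tells. Its arguments: {"type":"object","properties":{"increments":{"type":"array"},"newtons":{"type":"number"}},"required":["increments"]}

```bash
ls; mkdir -p pics
python3 - <<'E'
from rig import env
import cv2,numpy as np
s=env.observe()
for k,v in s.items(): print(k,np.round(v,3).tolist())
for n in("scene","top"):
    im=env.get_image(n); cv2.imwrite(f"pics/{n}0.png",im["color"])
    R=cv2.Rodrigues(np.array(im["rvec"]))[0]; print(n,im["camera_matrix"],(-R.T@np.array(im["tvec"]).ravel()).round(3)); print(R.round(2))
E
```

```text
pics
time_s 0.0
q [51.663, 21.842, 74.386, -0.0, 83.858, -12.335]
qvel [-0.017, 0.04, 0.081, 0.048, -0.03, -0.041]
joint_efforts [-0.001, -44.847, -23.127, -0.0, 0.005, -0.0]
position [0.241, 0.494, 0.404]
tool_rot [[0.438, 0.899, -0.001], [0.899, -0.438, -0.001], [-0.001, -0.0, -1.0]]
ft_force [-1.205, -0.255, 0.309]
wrist_torque [0.012, 0.046, -0.007]
grip_width 0.086
scene [[550.96490747   0.         327.07285391]
 [  0.         550.96490747 243.95052557]
 [  0.           0.           1.        ]] [1.17  0.047 1.182]
[[-0.08  1.    0.  ]
 [ 0.86  0.07 -0.51]
 [-0.51 -0.04 -0.86]]
top [[564.20472052   0.         323.77861345]
 [  0.         564.20472052 237.7591772 ]
 [  0.           0.           1.        ]] [0.293 0.007 1.405]
[[ 0.01 -1.   -0.  ]
 [-0.99 -0.01 -0.16]
 [ 0.16  0.   -0.99]]
```

View pics/scene0.png

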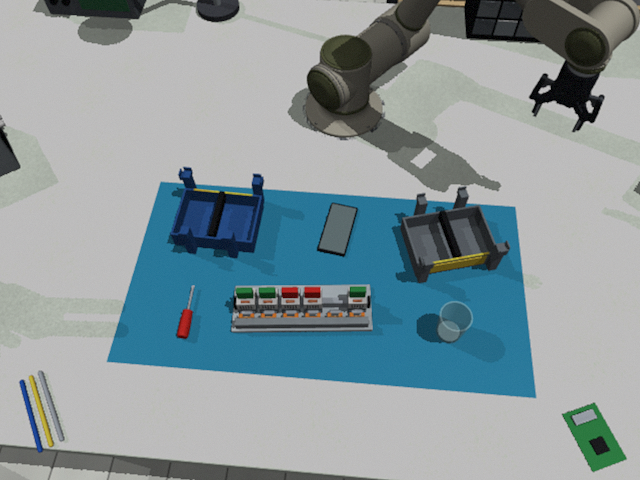

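View pics/top0.png

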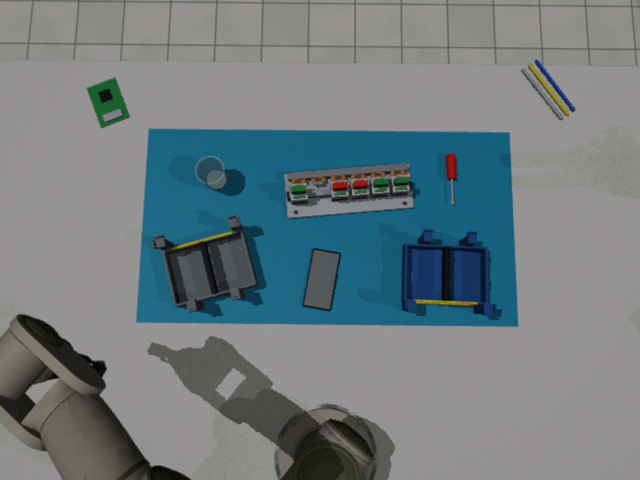

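The scene camera shows five modules. In order from +y they are green, an empty place, red, red, green, green. The grey tray's yellow side faces away from the robot, and the blue tray's yellow side faces the robot. Next I'll write helpers and do a coarse measurement.

```bash
cat > h.py <<'E'
from rig import env
import cv2, numpy as np
def cam(n):
    im=env.get_image(n); R=cv2.Rodrigues(np.array(im["rvec"],float))[0]
    return im["color"],np.array(im["camera_matrix"]),R,np.array(im["tvec"],float).ravel()
def ray(c,uv,z):
    "pixels -> points on plane z"
    _,K,R,t=c; o=-R.T@t
    uv=np.atleast_2d(np.array(uv,float)); d=(R.T@np.linalg.inv(K)@np.c_[uv,np.ones(len(uv))].T).T
    return o+d*((z-o[2])/d[:,2])[:,None]
def proj(c,P):
    _,K,R,t=c; p=(K@(R@np.atleast_2d(P).T+t[:,None])).T
    return p[:,:2]/p[:,2:]
def mask(img,lo,hi,lo2=None,hi2=None):
    h=cv2.cvtColor(img,cv2.COLOR_BGR2HSV); m=cv2.inRange(h,lo,hi)
    return m if lo2 is None else m|cv2.inRange(h,lo2,hi2)
MASKS=dict(red=((0,150,90),(6,255,255),(174,150,90),(180,255,255)),green=((45,120,40),(80,255,255)),yellow=((22,140,90),(35,255,255)),orange=((8,150,120),(19,255,255)))
def blobs(m,amin):
    return [k for k in sorted(cv2.findContours(m,cv2.RETR_EXTERNAL,cv2.CHAIN_APPROX_NONE)[0],key=cv2.contourArea,reverse=True) if cv2.contourArea(k)>=amin]
def pose():
    s=env.observe(); R=np.array(s["tool_rot"]); p=np.array(s["position"])
    return s,p,R,np.degrees(np.arctan2(R[1,0],R[0,0]))
def to(x,y,z,yaw):
    "grasp point (155 mm ahead) target, tool x heading yaw: translation in present tool axes (cm), then turn"
    s,p,R,a=pose(); tgt=np.array([x,y,z+.155]); d=R.T@(tgt-p)*100
    c,n=np.cos(np.radians(yaw)),np.sin(np.radians(yaw)); Rt=np.array([[c,n,0],[n,-c,0],[0,0,-1.]])
    w=cv2.Rodrigues(R.T@Rt)[0].ravel()
    print("t",round(s["time_s"],2),"yaw",round(a,1),"dist",np.linalg.norm(d).round(1),"d(cm,tool)",d.round(2),"w",w.round(3),"dyaw",round(np.degrees(np.linalg.norm(w)),1),"q6",round(s["q"][5],1))
E
python3 - <<'E'
from h import *
for n in("top","scene"):
    c=cam(n); 
    for col in MASKS:
        for b in blobs(mask(c[0],*MASKS[col]),12):
            r=cv2.minAreaRect(b); P=ray(c,r[0],.085 if col in("red","green") else .04)[0]
            print(n,col,np.round(r[0],1),np.round(r[1],1),round(r[2]),P.round(3))
c=cam("top"); img=c[0]
cv2.imwrite("pics/top1.png",cv2.resize(img[125:325,145:510],None,fx=2.19,fy=2.19,interpolation=cv2.INTER_CUBIC))
w=cam("wrist"); _,p,R,_=pose(); print("cam in tool",R.T@(-w[2].T@w[3]-p),(R.T@w[2].T).round(3),w[1][0,0])
E
```

```text
top red [450.5 165.5] [23.  9.] 90 [ 0.692 -0.294  0.085]
top red [360.  182.9] [ 5.6 14.4] 84 [ 0.646 -0.074  0.085]
top red [339.5 184.7] [ 5.7 13.3] 85 [ 0.641 -0.025  0.085]
top green [107.8 102.3] [41.5 29.7] 70 [0.844 0.548 0.085]
top green [381.3 181.7] [ 5.7 15.2] 85 [ 0.65  -0.126  0.085]
top green [401.4 180.2] [ 5.5 15.1] 84 [ 0.654 -0.174  0.085]
top green [297.9 188.6] [ 5.8 13.9] 85 [0.63  0.075 0.085]
top yellow [548.4  89.6] [62.6  3.3] 52 [ 0.909 -0.56   0.04 ]
top yellow [446.  302.4] [60.1  3.6] 2 [ 0.364 -0.284  0.04 ]
top yellow [202.  240.4] [ 2.7 59.9] 75 [0.509 0.31  0.04 ]
scene red [184.8 322.7] [10.7 27.2] 14 [ 0.74  -0.291  0.085]
scene red [312.  289.5] [ 5. 14.] 90 [ 0.639 -0.029  0.085]
scene red [289.5 289.5] [ 5. 15.] 90 [ 0.643 -0.078  0.085]
scene green [593.8 436.3] [68.5 35.5] 62 [0.904 0.541 0.085]
scene green [104.   5.] [10. 50.] 90 [-0.286 -0.771  0.085]
scene green [244.  292.5] [ 9. 16.] 90 [ 0.659 -0.177  0.085]
scene green [357.5 291.5] [ 9. 15.] 90 [0.635 0.072 0.085]
scene green [266.5 292.5] [ 9. 15.] 90 [ 0.655 -0.128  0.085]
scene yellow [459.5 261.3] [10.1 59.5] 80 [0.514 0.309 0.04 ]
scene yellow [ 40.7 410.8] [72.8  4.7] 74 [ 0.937 -0.557  0.04 ]
scene yellow [206.  190.4] [24.2  2.1] 7 [ 0.36  -0.329  0.04 ]
scene yellow [237.5 193.7] [27.2  1.5] 6 [ 0.364 -0.248  0.04 ]
cam in tool [-0.00097426 -0.06580014  0.03126934] [[ 1.     0.001 -0.   ]
 [-0.001  0.966  0.259]
 [ 0.    -0.259  0.966]] 396.96252877922296
```

View pics/top1.png

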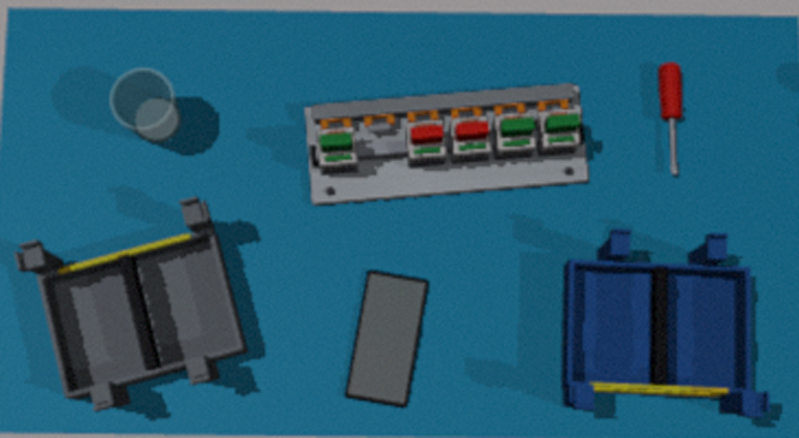

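The crop shows the rail turned about 5.5°. The grey tray is turned about 15° with its yellow side at the top (crop 130,255), and the blue tray has its yellow side at the bottom (crop 660,388). Next I'll go above the rail for a wrist view.

```bash
python3 -c "
from h import *
to(.643,-.05,.23,5.5)"
```

```text
t 0.3 yaw 64.0 dist 67.7 d(cm,tool) [-31.3   59.98   1.96] w [0.    0.    1.021] dyaw 58.5 q6 -12.3
```

Emit:
{"fn": "step_arm", "kwargs": {"increments": [{"x": -2.087,"y": 4.0,"z": 0.13},{"x": -2.087,"y": 4.0,"z": 0.13},{"x": -2.087,"y": 4.0,"z": 0.13},{"x": -2.087,"y": 4.0,"z": 0.13},{"x": -2.087,"y": 4.0,"z": 0.13},{"x": -2.087,"y": 4.0,"z": 0.13},{"x": -2.087,"y": 4.0,"z": 0.13},{"x": -2.087,"y": 4.0,"z": 0.13},{"x": -2.087,"y": 4.0,"z": 0.13},{"x": -2.087,"y": 4.0,"z": 0.13},{"x": -2.087,"y": 4.0,"z": 0.13},{"x": -2.087,"y": 4.0,"z": 0.13},{"x": -2.087,"y": 4.0,"z": 0.13},{"x": -2.087,"y": 4.0,"z": 0.13},{"x": -2.087,"y": 4.0,"z": 0.13}]}}

```text
invalid input at $.increments[0]: expected keys x, y, z, wx, wy, wz, gripper
```

Emit:
{"fn": "step_arm", "kwargs": {"increments": [{"wz": 0.146,"gripper": 4},{"wz": 0.146},{"wz": 0.146},{"wz": 0.146},{"wz": 0.146},{"wz": 0.146},{"wz": 0.145},{"wz": 0}]}}

```text
invalid input at $.increments[0]: expected keys x, y, z, wx, wy, wz, gripper
```

Run:
```python
from h import *
to(.643,-.05,.23,5.5)
c=cam("wrist"); cv2.imwrite("pics/w1.png",c[0])
for col in("red","green","orange"):
    for b in blobs(mask(c[0],*MASKS[col]),25):
        r=cv2.minAreaRect(b); P=ray(c,r[0],.094)[0]; print(col,np.round(r[0],1),np.round(r[1],1),round(r[2],1),P.round(4))
```

```text
t 0.3 yaw 64.0 dist 67.7 d(cm,tool) [-31.3   59.98   1.96] w [0.    0.    1.021] dyaw 58.5 q6 -12.3
```

View pics/w1.png

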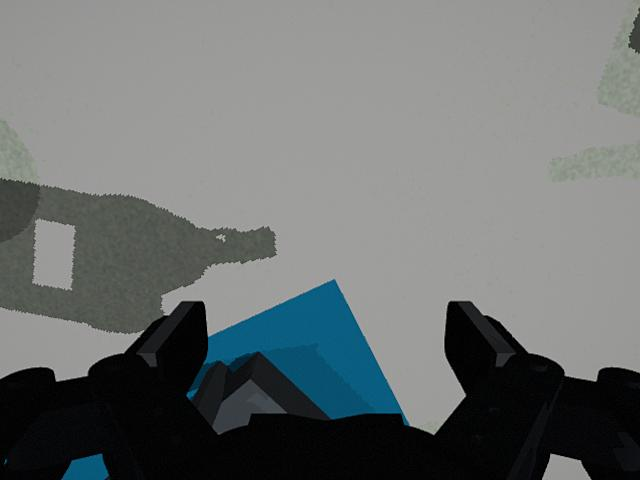

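The wrist view shows only the bench, with the gripper along the bottom edge. The move calls were refused because every row needs all the keys, so I'll resend them.

Emit:
{"fn": "step_arm", "kwargs": {"increments": [{"x": -2.087,"y": 4,"z": 0.13,"wx": 0,"wy": 0,"wz": 0,"gripper": 4},{"x": -2.087,"y": 4,"z": 0.13,"wx": 0,"wy": 0,"wz": 0,"gripper": 4},{"x": -2.087,"y": 4,"z": 0.13,"wx": 0,"wy": 0,"wz": 0,"gripper": 4},{"x": -2.087,"y": 4,"z": 0.13,"wx": 0,"wy": 0,"wz": 0,"gripper": 4},{"x": -2.087,"y": 4,"z": 0.13,"wx": 0,"wy": 0,"wz": 0,"gripper": 4},{"x": -2.087,"y": 4,"z": 0.13,"wx": 0,"wy": 0,"wz": 0,"gripper": 4},{"x": -2.087,"y": 4,"z": 0.13,"wx": 0,"wy": 0,"wz": 0,"gripper": 4},{"x": -2.087,"y": 4,"z": 0.13,"wx": 0,"wy": 0,"wz": 0,"gripper": 4},{"x": -2.087,"y": 4,"z": 0.13,"wx": 0,"wy": 0,"wz": 0,"gripper": 4},{"x": -2.087,"y": 4,"z": 0.13,"wx": 0,"wy": 0,"wz": 0,"gripper": 4},{"x": -2.087,"y": 4,"z": 0.13,"wx": 0,"wy": 0,"wz": 0,"gripper": 4},{"x": -2.087,"y": 4,"z": 0.13,"wx": 0,"wy": 0,"wz": 0,"gripper": 4},{"x": -2.087,"y": 4,"z": 0.13,"wx": 0,"wy": 0,"wz": 0,"gripper": 4},{"x": -2.087,"y": 4,"z": 0.13,"wx": 0,"wy": 0,"wz": 0,"gripper": 4},{"x": -2.087,"y": 4,"z": 0.13,"wx": 0,"wy": 0,"wz": 0,"gripper": 4}]}}

```text
time_s: 1.85
position: [0.644, -0.0518, 0.3852]
tool_rot: [[0.439, 0.899, 0.0], [0.899, -0.439, 0.0], [0.0, -0.0, -1.0]]
ft_force: [0.2, 0.5, -0.9]
grip_width: 0.0398
```

Emit:
{"fn": "step_arm", "kwargs": {"increments": [{"x": 0,"y": 0,"z": 0,"wx": 0,"wy": 0,"wz": 0.146,"gripper": 4},{"x": 0,"y": 0,"z": 0,"wx": 0,"wy": 0,"wz": 0.146,"gripper": 4},{"x": 0,"y": 0,"z": 0,"wx": 0,"wy": 0,"wz": 0.146,"gripper": 4},{"x": 0,"y": 0,"z": 0,"wx": 0,"wy": 0,"wz": 0.146,"gripper": 4},{"x": 0,"y": 0,"z": 0,"wx": 0,"wy": 0,"wz": 0.146,"gripper": 4},{"x": 0,"y": 0,"z": 0,"wx": 0,"wy": 0,"wz": 0.146,"gripper": 4},{"x": 0,"y": 0,"z": 0,"wx": 0,"wy": 0,"wz": 0.145,"gripper": 4},{"x": 0,"y": 0,"z": 0,"wx": 0,"wy": 0,"wz": 0,"gripper": 4}]}}

```text
time_s: 2.65
position: [0.6431, -0.0501, 0.3851]
tool_rot: [[0.996, 0.095, -0.0], [0.095, -0.996, 0.0], [-0.0, -0.0, -1.0]]
ft_force: [1.5, 0.2, 0.1]
grip_width: 0.0397
```

Run:
```python
from h import *
to(.643,-.05,.23,5.5)
c=cam("wrist"); cv2.imwrite("pics/w1.png",c[0])
for col in("red","green","orange"):
    for b in blobs(mask(c[0],*MASKS[col]),25):
        r=cv2.minAreaRect(b); P=ray(c,r[0],.094)[0]; print(col,np.round(r[0],1),np.round(r[1],1),round(r[2],1),P.round(4))
```

```text
t 2.65 yaw 5.4 dist 0.0 d(cm,tool) [-0.01 -0.01  0.01] w [-0.     0.    -0.001] dyaw 0.1 q6 -20.4
red [323. 199.] [56. 20.] 90.0 [ 0.6381 -0.0262  0.094 ]
red [323.5 266.5] [57. 19.] 90.0 [ 0.6428 -0.0728  0.094 ]
green [322.5  38. ] [70. 23.] 90.0 [0.6288 0.0699 0.094 ]
green [324.  329.5] [59. 18.] 90.0 [ 0.6477 -0.1203  0.094 ]
green [324. 390.] [16. 52.] 0.0 [ 0.6524 -0.1702  0.094 ]
green [302.  46.] [ 8. 48.] 0.0 [0.617  0.0644 0.094 ]
green [304.  194.5] [39.  8.] 90.0 [ 0.6254 -0.0244  0.094 ]
green [305.5 259.5] [37.  7.] 90.0 [ 0.63   -0.0689  0.094 ]
green [306.5 319. ] [34.  7.] 90.0 [ 0.6344 -0.1133  0.094 ]
green [307. 374.] [32.  6.] 90.0 [ 0.6385 -0.1578  0.094 ]
green [323.5 364. ] [ 6. 11.] 90.0 [ 0.6499 -0.1483  0.094 ]
orange [369.4  55. ] [15.9 50.4] 1.6 [0.6577 0.0633 0.094 ]
orange [367.9 124.5] [14.8 45.4] 1.5 [0.6617 0.0234 0.094 ]
orange [366.4 188.9] [14.  42.1] 1.6 [ 0.6658 -0.0168  0.094 ]
orange [365.  247.5] [41. 14.] 90.0 [ 0.6696 -0.0565  0.094 ]
orange [363.5 302. ] [38. 13.] 90.0 [ 0.6734 -0.0964  0.094 ]
orange [344.  46.] [32.  8.] 90.0 [0.642  0.0668 0.094 ]
orange [362.5 352.4] [12.2 37. ] 1.8 [ 0.6775 -0.136   0.094 ]
orange [342.5 195. ] [26.  7.] 90.0 [ 0.6506 -0.0223  0.094 ]
orange [342.  259.5] [23.  6.] 90.0 [ 0.655  -0.0665  0.094 ]
```

View pics/w1.png

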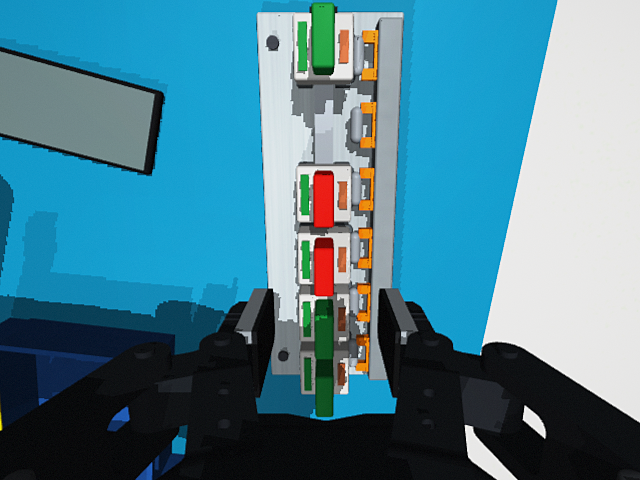

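The wrist view shows the tabs in line at column 323, with reds at rows 199 and 266 and the orange catches at column 365. The rail yaw comes out at 5.6°. I'll grip red1 at (0.638, -0.025).

```bash
python3 -c "
from h import *
to(.638,-.025,.083,5.6)
c=cam('wrist'); k=c; print(proj(c,[[.638,-.025,.094],[.643,-.075,.094],[.6285,.075,.094]]).round(0))
for col in ('red',):
    for b in blobs(mask(c[0],*MASKS[col]),25): x,y,w,h=cv2.boundingRect(b); print(y,y+h, ray(c,[[323,y+h],[323,y]],.094).round(4).tolist())
"
```

```text
t 2.7 yaw 5.7 dist 14.9 d(cm,tool) [-0.26 -2.54 14.71] w [-0.     0.     0.001] dyaw 0.1 q6 -20.6
[[323. 197.]
 [323. 270.]
 [324.  29.]]
171 228 [[0.6399, -0.0457, 0.094], [0.6362, -0.0081, 0.094]]
238 296 [[0.6447, -0.0945, 0.094], [0.6406, -0.0526, 0.094]]
```

Emit:
{"fn": "step_arm", "kwargs": {"newtons": 100, "increments": [{"x": -0.26,"y": -2.44,"z": 1,"wx": 0,"wy": 0,"wz": 0,"gripper": 4},{"x": 0,"y": 0,"z": 3.2,"wx": 0,"wy": 0,"wz": 0,"gripper": 4},{"x": 0,"y": 0,"z": 3.2,"wx": 0,"wy": 0,"wz": 0,"gripper": 4},{"x": 0,"y": 0,"z": 3.2,"wx": 0,"wy": 0,"wz": 0,"gripper": 4},{"x": 0,"y": 0,"z": 2.6,"wx": 0,"wy": 0,"wz": 0,"gripper": 4},{"x": 0,"y": 0,"z": 1.4,"wx": 0,"wy": 0,"wz": 0,"gripper": 4},{"x": 0,"y": 0,"z": 0,"wx": 0,"wy": 0,"wz": 0,"gripper": 4},{"x": 0,"y": 0,"z": 0,"wx": 0,"wy": 0,"wz": 0,"gripper": 0.8},{"x": 0,"y": 0,"z": 0,"wx": 0,"wy": 0,"wz": 0,"gripper": 0.8},{"x": 0,"y": 0,"z": 0,"wx": 0,"wy": 0,"wz": 0,"gripper": 0.8},{"x": 0,"y": 0,"z": 0,"wx": 0,"wy": 0,"wz": 0,"gripper": 0.8},{"x": 0,"y": 0,"z": 0,"wx": 0,"wy": 0,"wz": 0,"gripper": 0.8},{"x": 0,"y": 0,"z": 0,"wx": 0,"wy": 0,"wz": 0,"gripper": 0.8}]}}

```text
time_s: 4.05
position: [0.6385, -0.0261, 0.2411]
tool_rot: [[0.995, 0.096, 0.004], [0.096, -0.995, -0.001], [0.004, 0.001, -1.0]]
ft_force: [0.1, -0.6, 5.9]
grip_width: 0.0122
```

Emit:
{"fn": "step_arm", "kwargs": {"increments": [{"x": 0,"y": 0,"z": -0.4,"wx": 0,"wy": 0,"wz": 0,"gripper": 0.8},{"x": 0,"y": 0,"z": -0.5,"wx": 0,"wy": 0,"wz": 0,"gripper": 0.8},{"x": 0,"y": 0,"z": -0.5,"wx": 0,"wy": 0,"wz": 0,"gripper": 0.8},{"x": 0,"y": 0,"z": -0.6,"wx": 0,"wy": 0,"wz": 0,"gripper": 0.8},{"x": 0,"y": 0,"z": -0.8,"wx": 0,"wy": 0,"wz": 0,"gripper": 0.8},{"x": 0,"y": 0,"z": -1.5,"wx": 0,"wy": 0,"wz": 0,"gripper": 0.8},{"x": 0,"y": 0,"z": -2.5,"wx": 0,"wy": 0,"wz": 0,"gripper": 0.8},{"x": 0,"y": 0,"z": -2.5,"wx": 0,"wy": 0,"wz": 0,"gripper": 0.8},{"x": 0,"y": 0,"z": -2.5,"wx": 0,"wy": 0,"wz": 0,"gripper": 0.8},{"x": 0,"y": 0,"z": -1.5,"wx": 0,"wy": 0,"wz": 0,"gripper": 0.8},{"x": 0,"y": 0,"z": 0,"wx": 0,"wy": 0,"wz": 0,"gripper": 0.8},{"x": 0,"y": 0,"z": 0,"wx": 0,"wy": 0,"wz": 0,"gripper": 0.8}]}}

```text
time_s: 5.25
position: [0.6381, -0.0259, 0.3722]
tool_rot: [[0.995, 0.096, 0.001], [0.096, -0.995, 0.0], [0.001, -0.0, -1.0]]
ft_force: [-0.2, 0.5, -3.3]
grip_width: 0.0122
```

Run:
```python
from h import *
s,p,R,a=pose(); print(s["time_s"],p,s["grip_width"],np.round(s["ft_force"],1))
c=cam("wrist"); 
t=cam("top")
cv2.imwrite("pics/c2.png",np.vstack([cv2.resize(c[0],(480,360))[:, :],cv2.resize(t[0][200:330,140:340],(480,312)[:2])])[:600])
cv2.imwrite("pics/c2.png",np.hstack([cv2.resize(c[0],(400,300)),cv2.resize(t[0][180:330,140:340],(400,300),interpolation=cv2.INTER_CUBIC)]))
```

```text
5.25 [ 0.63809828 -0.0258831   0.37221282] 0.012160919961041681 [-0.2  0.5 -3.3]
```

View pics/c2.png

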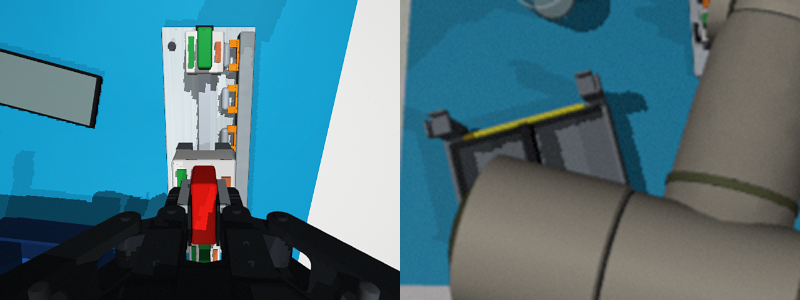

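Red1 is held (in the left half of the picture, the red tab is between the fingers). Next I'll measure the grey tray from its yellow strip in two views.

```bash
cat >> h.py <<'E'
def strip(near, n2=("top","scene")):
    "yellow strip of a tray: ends in two views, triangulated"
    res={}
    for n in n2:
        c=cam(n); m=mask(c[0],*MASKS["yellow"])
        pts=np.argwhere(m)[:,::-1].astype(float)
        P=ray(c,pts,.04); k=np.linalg.norm(P[:,:2]-np.array(near),axis=1)<.12
        q=pts[k]; 
        if len(q)<20: print(n,"few",len(q)); continue
        vx,vy,x0,y0=cv2.fitLine(q.astype(np.float32),cv2.DIST_HUBER,0,.01,.01).ravel()
        s=(q-[x0,y0])@[vx,vy]; e=np.array([[x0+vx*a,y0+vy*a] for a in(s.min()-.5,s.max()+.5)])
        E=ray(c,e,.04); E=E[np.argsort(E[:,1])]; d=E[1]-E[0]
        print(n,"ends",E.round(4).tolist(),"len",np.linalg.norm(d).round(4),"normal yaw",np.degrees(np.arctan2(-d[0],d[1])).round(2)); res[n]=(c,E)
    return res
E
python3 - <<'E'
from h import *
strip((.51,.31)); strip((.36,-.284))
E
```

```text
top ends [[0.5292, 0.2385, 0.04], [0.4885, 0.3809, 0.04]] len 0.1481 normal yaw 15.97
scene ends [[0.5413, 0.2369, 0.04], [0.4882, 0.3801, 0.04]] len 0.1527 normal yaw 20.36
top ends [[0.3617, -0.3575, 0.04], [0.3667, -0.2133, 0.04]] len 0.1443 normal yaw -1.97
scene ends [[0.36, -0.3621, 0.04], [0.3646, -0.2113, 0.04]] len 0.1508 normal yaw -1.74
```

```bash
python3 -c "
from h import *
to(.427,.339,.217,16)
c=cam('top'); print(ray(c,[208.9,266.6],.06))"
```

```text
t 5.55 yaw 5.5 dist 42.2 d(cm,tool) [-1.753e+01 -3.836e+01 -1.000e-02] w [-0.001  0.001 -0.183] dyaw 10.5 q6 -18.4
[[0.4420835  0.28584022 0.06      ]]
```

Emit:
{"fn": "step_arm", "kwargs": {"increments": [{"x": -0.9,"y": -1.9,"z": 0,"wx": 0,"wy": 0,"wz": 0,"gripper": 0.8},{"x": -1.75,"y": -3.8,"z": 0,"wx": 0,"wy": 0,"wz": 0,"gripper": 0.8},{"x": -1.75,"y": -3.8,"z": 0,"wx": 0,"wy": 0,"wz": 0,"gripper": 0.8},{"x": -1.75,"y": -3.8,"z": 0,"wx": 0,"wy": 0,"wz": 0,"gripper": 0.8},{"x": -1.75,"y": -3.8,"z": 0,"wx": 0,"wy": 0,"wz": 0,"gripper": 0.8},{"x": -1.75,"y": -3.8,"z": 0,"wx": 0,"wy": 0,"wz": 0,"gripper": 0.8},{"x": -1.75,"y": -3.8,"z": 0,"wx": 0,"wy": 0,"wz": 0,"gripper": 0.8},{"x": -1.75,"y": -3.8,"z": 0,"wx": 0,"wy": 0,"wz": 0,"gripper": 0.8},{"x": -1.75,"y": -3.8,"z": 0,"wx": 0,"wy": 0,"wz": 0,"gripper": 0.8},{"x": -1.75,"y": -3.8,"z": 0,"wx": 0,"wy": 0,"wz": 0,"gripper": 0.8},{"x": -0.9,"y": -1.9,"z": 0,"wx": 0,"wy": 0,"wz": 0,"gripper": 0.8},{"x": 0,"y": 0,"z": 0,"wx": 0,"wy": 0,"wz": -0.09,"gripper": 0.8},{"x": 0,"y": 0,"z": 0,"wx": 0,"wy": 0,"wz": -0.093,"gripper": 0.8},{"x": 0,"y": 0,"z": 0,"wx": 0,"wy": 0,"wz": 0,"gripper": 0.8}]}}

```text
time_s: 7.0
position: [0.427, 0.3356, 0.3721]
tool_rot: [[0.961, 0.277, -0.0], [0.277, -0.961, -0.0], [-0.0, 0.0, -1.0]]
ft_force: [-0.9, 0.5, -2.4]
grip_width: 0.012
```

Run:
```python
from h import *
to(.4275,.337,.217,16)
c=cam("wrist"); t=cam("scene")
cv2.imwrite("pics/c3.png",np.hstack([cv2.resize(c[0],(400,300)),cv2.resize(t[0][160:310,380:580],(400,300),interpolation=cv2.INTER_CUBIC)]))
```

```text
t 7.0 yaw 16.1 dist 0.2 d(cm,tool) [ 0.09 -0.12  0.01] w [0.    0.    0.001] dyaw 0.1 q6 9.6
```

View pics/c3.png

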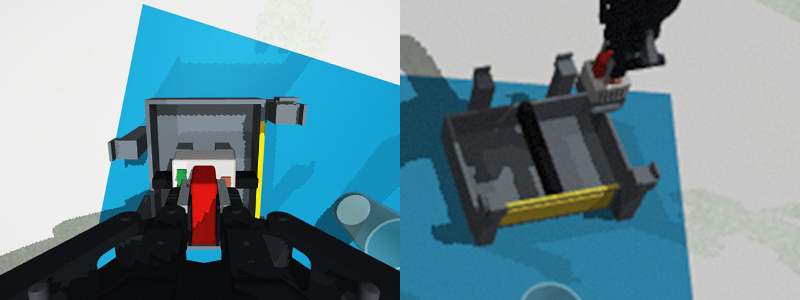

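The picture shows the module over the +y bay. The tray walls run vertically in the wrist view (columns 148 to 264) and the tab is at column 205, so it is aligned. I'll lower and release.

Emit:
{"fn": "step_arm", "kwargs": {"increments": [{"x": 0.09,"y": -0.12,"z": 2,"wx": 0,"wy": 0,"wz": 0,"gripper": 0.8},{"x": 0,"y": 0,"z": 3,"wx": 0,"wy": 0,"wz": 0,"gripper": 0.8},{"x": 0,"y": 0,"z": 3,"wx": 0,"wy": 0,"wz": 0,"gripper": 0.8},{"x": 0,"y": 0,"z": 3,"wx": 0,"wy": 0,"wz": 0,"gripper": 0.8},{"x": 0,"y": 0,"z": 2,"wx": 0,"wy": 0,"wz": 0,"gripper": 0.8},{"x": 0,"y": 0,"z": 0.5,"wx": 0,"wy": 0,"wz": 0,"gripper": 0.8},{"x": 0,"y": 0,"z": 0.5,"wx": 0,"wy": 0,"wz": 0,"gripper": 0.8},{"x": 0,"y": 0,"z": 0,"wx": 0,"wy": 0,"wz": 0,"gripper": 0.8},{"x": 0,"y": 0,"z": 0,"wx": 0,"wy": 0,"wz": 0,"gripper": 0.8}]}}

```text
time_s: 8.0
position: [0.4278, 0.3369, 0.2332]
tool_rot: [[0.961, 0.275, 0.002], [0.275, -0.961, 0.001], [0.002, -0.0, -1.0]]
ft_force: [-0.0, 0.1, -1.9]
grip_width: 0.0123
```

Emit:
{"fn": "step_arm", "kwargs": {"increments": [{"x": 0,"y": 0,"z": 0.15,"wx": 0,"wy": 0,"wz": 0,"gripper": 0.8},{"x": 0,"y": 0,"z": 0,"wx": 0,"wy": 0,"wz": 0,"gripper": 3.5},{"x": 0,"y": 0,"z": 0,"wx": 0,"wy": 0,"wz": 0,"gripper": 3.5},{"x": 0,"y": 0,"z": 0,"wx": 0,"wy": 0,"wz": 0,"gripper": 3.5},{"x": 0,"y": 0,"z": 0,"wx": 0,"wy": 0,"wz": 0,"gripper": 3.5},{"x": 0,"y": 0,"z": -1,"wx": 0,"wy": 0,"wz": 0,"gripper": 3.5},{"x": 0,"y": 0,"z": -2,"wx": 0,"wy": 0,"wz": 0,"gripper": 3.5},{"x": 0,"y": 0,"z": -4,"wx": 0,"wy": 0,"wz": 0,"gripper": 3.5},{"x": 0,"y": 0,"z": -4,"wx": 0,"wy": 0,"wz": 0,"gripper": 3.5},{"x": 0,"y": 0,"z": -3,"wx": 0,"wy": 0,"wz": 0,"gripper": 4},{"x": 0,"y": 0,"z": 0,"wx": 0,"wy": 0,"wz": 0.09,"gripper": 4},{"x": 0,"y": 0,"z": 0,"wx": 0,"wy": 0,"wz": 0.091,"gripper": 4},{"x": 0,"y": 0,"z": 0,"wx": 0,"wy": 0,"wz": 0,"gripper": 4}]}}

```text
time_s: 9.3
position: [0.4274, 0.3367, 0.3716]
tool_rot: [[0.995, 0.097, 0.001], [0.097, -0.995, 0.0], [0.001, -0.0, -1.0]]
ft_force: [0.2, 0.1, -0.9]
grip_width: 0.0401
```

Run:
```python
from h import *
to(.643,-.076,.217,5.6)
c=cam("wrist"); 
for b in blobs(mask(c[0],*MASKS["red"]),25): r=cv2.minAreaRect(b); print(np.round(r[0]),r[1],ray(c,r[0],.084))
```

```text
t 9.3 yaw 5.6 dist 46.6 d(cm,tool) [ 1.745e+01  4.317e+01 -4.000e-02] w [-0.    -0.001 -0.   ] dyaw 0.1 q6 20.2
[326. 233.] (57.97164535522461, 20.819866180419922) [[0.42687973 0.33849619 0.084     ]]
```

Emit:
{"fn": "step_arm", "kwargs": {"increments": [{"x": 0.79,"y": 1.96,"z": 0,"wx": 0,"wy": 0,"wz": 0,"gripper": 4},{"x": 1.586,"y": 3.925,"z": 0,"wx": 0,"wy": 0,"wz": 0,"gripper": 4},{"x": 1.586,"y": 3.925,"z": 0,"wx": 0,"wy": 0,"wz": 0,"gripper": 4},{"x": 1.586,"y": 3.925,"z": 0,"wx": 0,"wy": 0,"wz": 0,"gripper": 4},{"x": 1.586,"y": 3.925,"z": 0,"wx": 0,"wy": 0,"wz": 0,"gripper": 4},{"x": 1.586,"y": 3.925,"z": 0,"wx": 0,"wy": 0,"wz": 0,"gripper": 4},{"x": 1.586,"y": 3.925,"z": 0,"wx": 0,"wy": 0,"wz": 0,"gripper": 4},{"x": 1.586,"y": 3.925,"z": 0,"wx": 0,"wy": 0,"wz": 0,"gripper": 4},{"x": 1.586,"y": 3.925,"z": 0,"wx": 0,"wy": 0,"wz": 0,"gripper": 4},{"x": 1.586,"y": 3.925,"z": 0,"wx": 0,"wy": 0,"wz": 0,"gripper": 4},{"x": 1.586,"y": 3.925,"z": 0,"wx": 0,"wy": 0,"wz": 0,"gripper": 4},{"x": 0.79,"y": 1.96,"z": 0,"wx": 0,"wy": 0,"wz": 0,"gripper": 4},{"x": 0,"y": 0,"z": 0,"wx": 0,"wy": 0,"wz": 0,"gripper": 4},{"x": 0,"y": 0,"z": 0,"wx": 0,"wy": 0,"wz": 0,"gripper": 4}]}}

```text
time_s: 10.75
position: [0.6433, -0.0756, 0.3705]
tool_rot: [[0.995, 0.099, -0.001], [0.099, -0.995, 0.001], [-0.001, -0.001, -1.0]]
ft_force: [-0.4, 0.6, -0.6]
grip_width: 0.0403
```

Run:
```python
from h import *
to(.643,-.076,.087,5.6)
c=cam("wrist"); 
for b in blobs(mask(c[0],*MASKS["red"]),25): r=cv2.boundingRect(b); print(r,ray(c,[r[0]+r[2]/2,r[1]+r[3]],.094))
for b in blobs(mask(c[0],*MASKS["green"]),300): r=cv2.boundingRect(b); print(r,ray(c,[r[0]+r[2]/2,r[1]+r[3]],.094))
```

```text
t 10.75 yaw 5.7 dist 12.8 d(cm,tool) [-0.02  0.04 12.85] w [-0.001  0.001  0.001] dyaw 0.1 q6 -22.8
(317, 208, 21, 61) [[ 0.64526585 -0.09472835  0.094     ]]
(317, 276, 20, 63) [[ 0.65001809 -0.14504436  0.094     ]]
(317, 343, 20, 58) [[ 0.65496264 -0.19402114  0.094     ]]
(316, 0, 25, 28) [[0.63150158 0.04671558 0.094     ]]
```

Emit:
{"fn": "step_arm", "kwargs": {"increments": [{"x": 0,"y": 0.07,"z": 3,"wx": 0,"wy": 0,"wz": 0,"gripper": 4},{"x": 0,"y": 0,"z": 3.2,"wx": 0,"wy": 0,"wz": 0,"gripper": 4},{"x": 0,"y": 0,"z": 3.2,"wx": 0,"wy": 0,"wz": 0,"gripper": 4},{"x": 0,"y": 0,"z": 2.2,"wx": 0,"wy": 0,"wz": 0,"gripper": 4},{"x": 0,"y": 0,"z": 1.25,"wx": 0,"wy": 0,"wz": 0,"gripper": 4},{"x": 0,"y": 0,"z": 0,"wx": 0,"wy": 0,"wz": 0,"gripper": 4},{"x": 0,"y": 0,"z": 0,"wx": 0,"wy": 0,"wz": 0,"gripper": 0.8},{"x": 0,"y": 0,"z": 0,"wx": 0,"wy": 0,"wz": 0,"gripper": 0.8},{"x": 0,"y": 0,"z": 0,"wx": 0,"wy": 0,"wz": 0,"gripper": 0.8},{"x": 0,"y": 0,"z": 0,"wx": 0,"wy": 0,"wz": 0,"gripper": 0.8},{"x": 0,"y": 0,"z": 0,"wx": 0,"wy": 0,"wz": 0,"gripper": 0.8},{"x": 0,"y": 0,"z": 0,"wx": 0,"wy": 0,"wz": 0,"gripper": 0.8}]}}

```text
time_s: 12.0
position: [0.6435, -0.0768, 0.2434]
tool_rot: [[0.995, 0.098, 0.001], [0.098, -0.995, -0.001], [0.001, 0.001, -1.0]]
ft_force: [-3.0, -1.7, 6.3]
grip_width: 0.0119
```

Emit:
{"fn": "step_arm", "kwargs": {"increments": [{"x": 0,"y": 0,"z": -0.4,"wx": 0,"wy": 0,"wz": 0,"gripper": 0.8},{"x": 0,"y": 0,"z": -0.5,"wx": 0,"wy": 0,"wz": 0,"gripper": 0.8},{"x": 0,"y": 0,"z": -0.5,"wx": 0,"wy": 0,"wz": 0,"gripper": 0.8},{"x": 0,"y": 0,"z": -0.6,"wx": 0,"wy": 0,"wz": 0,"gripper": 0.8},{"x": 0,"y": 0,"z": -0.8,"wx": 0,"wy": 0,"wz": 0,"gripper": 0.8},{"x": 0,"y": 0,"z": -1.5,"wx": 0,"wy": 0,"wz": 0,"gripper": 0.8},{"x": 0,"y": 0,"z": -2.5,"wx": 0,"wy": 0,"wz": 0,"gripper": 0.8},{"x": 0,"y": 0,"z": -2.5,"wx": 0,"wy": 0,"wz": 0,"gripper": 0.8},{"x": 0,"y": 0,"z": -2.5,"wx": 0,"wy": 0,"wz": 0,"gripper": 0.8},{"x": 0,"y": 0,"z": -1.2,"wx": 0,"wy": 0,"wz": 0,"gripper": 0.8},{"x": 0,"y": 0,"z": 0,"wx": 0,"wy": 0,"wz": 0,"gripper": 0.8},{"x": 0,"y": 0,"z": 0,"wx": 0,"wy": 0,"wz": 0,"gripper": 0.8}]}}

```text
time_s: 13.2
position: [0.6434, -0.0763, 0.3713]
tool_rot: [[0.995, 0.098, -0.001], [0.098, -0.995, 0.001], [-0.001, -0.001, -1.0]]
ft_force: [0.8, -0.7, -3.0]
grip_width: 0.012
```

Run:
```python
from h import *
strip((.51,.31)); 
u=np.array([np.cos(np.radians(16)),np.sin(np.radians(16))]);v=np.array([-u[1],u[0]])
c=np.array([.4415,.288])-.051*v; print(c)
to(c[0],c[1],.217,16)
```

```text
top ends [[0.5294, 0.2386, 0.04], [0.4883, 0.3809, 0.04]] len 0.1481 normal yaw 16.09
scene ends [[0.5405, 0.2368, 0.04], [0.4887, 0.3801, 0.04]] len 0.1524 normal yaw 19.88
[0.45555751 0.23897565]
t 13.3 yaw 5.6 dist 36.7 d(cm,tool) [-15.62 -33.23  -0.06] w [-0.001  0.002 -0.181] dyaw 10.4 q6 -22.8
```

Emit:
{"fn": "step_arm", "kwargs": {"increments": [{"x": -0.87,"y": -1.85,"z": 0,"wx": 0,"wy": 0,"wz": 0,"gripper": 0.8},{"x": -1.735,"y": -3.69,"z": 0,"wx": 0,"wy": 0,"wz": 0,"gripper": 0.8},{"x": -1.735,"y": -3.69,"z": 0,"wx": 0,"wy": 0,"wz": 0,"gripper": 0.8},{"x": -1.735,"y": -3.69,"z": 0,"wx": 0,"wy": 0,"wz": 0,"gripper": 0.8},{"x": -1.735,"y": -3.69,"z": 0,"wx": 0,"wy": 0,"wz": 0,"gripper": 0.8},{"x": -1.735,"y": -3.69,"z": 0,"wx": 0,"wy": 0,"wz": 0,"gripper": 0.8},{"x": -1.735,"y": -3.69,"z": 0,"wx": 0,"wy": 0,"wz": 0,"gripper": 0.8},{"x": -1.735,"y": -3.69,"z": 0,"wx": 0,"wy": 0,"wz": 0,"gripper": 0.8},{"x": -1.735,"y": -3.69,"z": 0,"wx": 0,"wy": 0,"wz": 0,"gripper": 0.8},{"x": -0.87,"y": -1.85,"z": 0,"wx": 0,"wy": 0,"wz": 0,"gripper": 0.8},{"x": 0,"y": 0,"z": 0,"wx": 0,"wy": 0,"wz": -0.09,"gripper": 0.8},{"x": 0,"y": 0,"z": 0,"wx": 0,"wy": 0,"wz": -0.091,"gripper": 0.8},{"x": 0,"y": 0,"z": 0,"wx": 0,"wy": 0,"wz": 0,"gripper": 0.8},{"x": 0,"y": 0,"z": 0,"wx": 0,"wy": 0,"wz": 0,"gripper": 0.8}]}}

```text
time_s: 14.7
position: [0.4556, 0.2388, 0.3717]
tool_rot: [[0.962, 0.273, -0.001], [0.273, -0.962, -0.0], [-0.001, -0.0, -1.0]]
ft_force: [-0.1, 0.4, -2.4]
grip_width: 0.0118
```

Run:
```python
from h import *
to(.4555,.239,.0815,16)
c=cam("wrist")
cv2.imwrite("pics/c4.png",c[0])
```

```text
t 14.7 yaw 15.8 dist 13.5 d(cm,tool) [ 1.000e-02 -2.000e-02  1.352e+01] w [-0.     0.001 -0.003] dyaw 0.2 q6 -1.4
```

View pics/c4.png

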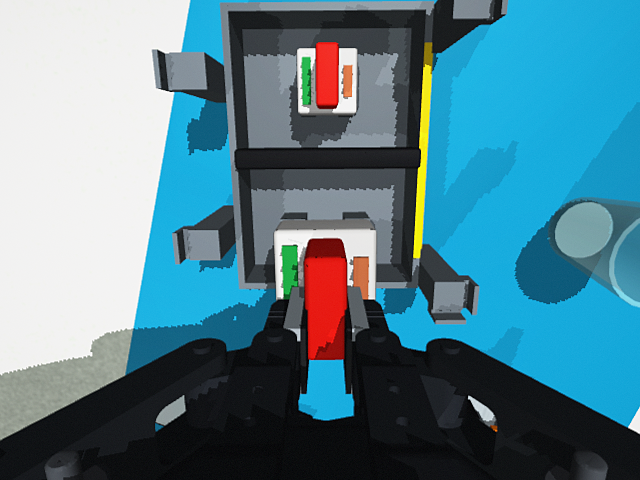

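The picture shows red1 upright in the far bay (327,78). The bar runs from (235,158) to (420,158), and red2 is over the near bay. I'll lower and release.

Emit:
{"fn": "step_arm", "kwargs": {"increments": [{"x": 0,"y": 0,"z": 2,"wx": 0,"wy": 0,"wz": 0,"gripper": 0.8},{"x": 0,"y": 0,"z": 3,"wx": 0,"wy": 0,"wz": 0,"gripper": 0.8},{"x": 0,"y": 0,"z": 3,"wx": 0,"wy": 0,"wz": 0,"gripper": 0.8},{"x": 0,"y": 0,"z": 3,"wx": 0,"wy": 0,"wz": 0,"gripper": 0.8},{"x": 0,"y": 0,"z": 1.5,"wx": 0,"wy": 0,"wz": 0,"gripper": 0.8},{"x": 0,"y": 0,"z": 0.6,"wx": 0,"wy": 0,"wz": 0,"gripper": 0.8},{"x": 0,"y": 0,"z": 0.5,"wx": 0,"wy": 0,"wz": 0,"gripper": 0.8},{"x": 0,"y": 0,"z": 0.1,"wx": 0,"wy": 0,"wz": 0,"gripper": 0.8},{"x": 0,"y": 0,"z": 0,"wx": 0,"wy": 0,"wz": 0,"gripper": 0.8},{"x": 0,"y": 0,"z": 0,"wx": 0,"wy": 0,"wz": 0,"gripper": 3.5},{"x": 0,"y": 0,"z": 0,"wx": 0,"wy": 0,"wz": 0,"gripper": 3.5},{"x": 0,"y": 0,"z": 0,"wx": 0,"wy": 0,"wz": 0,"gripper": 3.5},{"x": 0,"y": 0,"z": 0,"wx": 0,"wy": 0,"wz": 0,"gripper": 3.5},{"x": 0,"y": 0,"z": -1,"wx": 0,"wy": 0,"wz": 0,"gripper": 3.5},{"x": 0,"y": 0,"z": -2,"wx": 0,"wy": 0,"wz": 0,"gripper": 3.5},{"x": 0,"y": 0,"z": -4,"wx": 0,"wy": 0,"wz": 0,"gripper": 3.5},{"x": 0,"y": 0,"z": -4,"wx": 0,"wy": 0,"wz": 0,"gripper": 3.5},{"x": 0,"y": 0,"z": -4,"wx": 0,"wy": 0,"wz": 0,"gripper": 4},{"x": 0,"y": 0,"z": 0,"wx": 0,"wy": 0,"wz": 0,"gripper": 4}]}}

```text
time_s: 16.65
position: [0.4555, 0.239, 0.3911]
tool_rot: [[0.961, 0.276, 0.011], [0.276, -0.961, 0.003], [0.011, 0.0, -1.0]]
ft_force: [0.0, -0.2, -0.1]
grip_width: 0.0398
```

```bash
python3 -c "
from h import *
to(.518,.310,.25,106)"
```

```text
t 16.65 yaw 16.0 dist 9.6 d(cm,tool) [ 7.98 -5.11 -1.3 ] w [ 0.009 -0.008 -1.571] dyaw 90.0 q6 -1.5
```

Emit:
{"fn": "step_arm", "kwargs": {"increments": [{"x": 2,"y": -1.28,"z": -0.3,"wx": 0,"wy": 0,"wz": 0,"gripper": 4},{"x": 2,"y": -1.28,"z": -0.3,"wx": 0,"wy": 0,"wz": 0,"gripper": 4},{"x": 2,"y": -1.28,"z": -0.4,"wx": 0,"wy": 0,"wz": 0,"gripper": 4},{"x": 2,"y": -1.28,"z": -0.3,"wx": 0,"wy": 0,"wz": 0,"gripper": 4},{"x": 0,"y": 0,"z": 0,"wx": 0,"wy": 0,"wz": -0.1428,"gripper": 4},{"x": 0,"y": 0,"z": 0,"wx": 0,"wy": 0,"wz": -0.1428,"gripper": 4},{"x": 0,"y": 0,"z": 0,"wx": 0,"wy": 0,"wz": -0.1428,"gripper": 4},{"x": 0,"y": 0,"z": 0,"wx": 0,"wy": 0,"wz": -0.1428,"gripper": 4},{"x": 0,"y": 0,"z": 0,"wx": 0,"wy": 0,"wz": -0.1428,"gripper": 4},{"x": 0,"y": 0,"z": 0,"wx": 0,"wy": 0,"wz": -0.1428,"gripper": 4},{"x": 0,"y": 0,"z": 0,"wx": 0,"wy": 0,"wz": -0.1428,"gripper": 4},{"x": 0,"y": 0,"z": 0,"wx": 0,"wy": 0,"wz": -0.1428,"gripper": 4},{"x": 0,"y": 0,"z": 0,"wx": 0,"wy": 0,"wz": -0.1428,"gripper": 4},{"x": 0,"y": 0,"z": 0,"wx": 0,"wy": 0,"wz": -0.1428,"gripper": 4},{"x": 0,"y": 0,"z": 0,"wx": 0,"wy": 0,"wz": -0.1428,"gripper": 4},{"x": 0,"y": 0,"z": 0,"wx": 0,"wy": 0,"wz": 0,"gripper": 4},{"x": 0,"y": 0,"z": 0,"wx": 0,"wy": 0,"wz": 0,"gripper": 4}]}}

```text
time_s: 18.35
position: [0.5183, 0.3101, 0.3981]
tool_rot: [[-0.272, 0.962, -0.0], [0.962, 0.272, -0.0], [-0.0, -0.0, -1.0]]
ft_force: [0.2, -0.0, 0.1]
grip_width: 0.0397
```

Run:
```python
from h import *
to(.518,.310,.25,106)
c=cam("wrist"); cv2.imwrite("pics/w5.png",c[0]); cv2.imwrite("pics/dark5.png",cv2.inRange(c[0],(0,0,0),(45,45,45)))
```

```text
t 18.35 yaw 105.8 dist 0.7 d(cm,tool) [-0.   -0.03 -0.69] w [-0.     0.    -0.004] dyaw 0.2 q6 -86.1
```

View pics/w5.png

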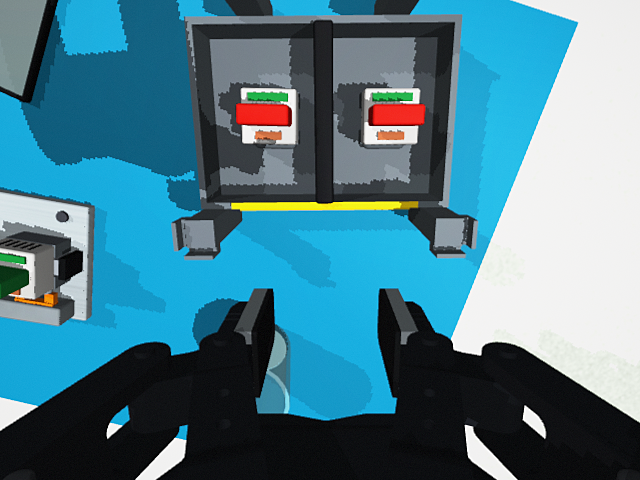

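The picture shows both reds standing (265,115 and 395,115). The bar is at column 323 and the rims are near rows 15 and 203. The yellow-side post tops are near (203,236) and (447,234). I'll measure bar and rims from intensity profiles.

Run:
```python
from h import *
c=cam("wrist"); g=cv2.cvtColor(c[0],cv2.COLOR_BGR2GRAY).astype(int)
print("bar col 323 rows 8-32",g[8:32,323].tolist()); print("rows 190-222",g[190:222,323].tolist())
for col in(345,): print("rim col",col,g[8:32,col].tolist(),g[190:222,col].tolist())
for r in(45,70,150,180): print("row",r,g[r,306:342].tolist())
for r in(60,160): print("left rim",r,g[r,180:216].tolist(),"right",g[r,435:470].tolist())
print("post L row 240",g[240,165:225].tolist()); print("post L col 203",g[205:268,203].tolist())
print("post R row 240",g[240,422:482].tolist()); print("post R col 447",g[205:268,447].tolist())
```

```text
bar col 323 rows 8-32 [141, 143, 142, 141, 141, 141, 140, 151, 146, 148, 156, 104, 34, 21, 33, 36, 34, 31, 33, 33, 33, 34, 32, 33]
rows 190-222 [31, 32, 29, 33, 33, 32, 34, 31, 32, 30, 30, 29, 3, 154, 218, 214, 217, 221, 217, 213, 163, 118, 126, 126, 127, 127, 126, 129, 128, 129, 127, 127]
rim col 345 [78, 80, 77, 77, 78, 74, 85, 140, 150, 149, 147, 146, 148, 155, 113, 52, 33, 37, 37, 36, 36, 39, 39, 39] [61, 60, 61, 51, 39, 38, 36, 35, 36, 33, 23, 76, 227, 225, 220, 219, 219, 221, 218, 202, 146, 123, 128, 129, 129, 128, 128, 129, 130, 127, 129, 128]
row 45 [61, 62, 62, 65, 65, 63, 69, 40, 16, 23, 31, 34, 32, 32, 36, 31, 36, 33, 33, 35, 33, 33, 34, 33, 35, 23, 0, 126, 139, 131, 130, 132, 131, 131, 131, 131]
row 70 [66, 63, 63, 62, 65, 63, 67, 55, 22, 19, 29, 34, 30, 34, 35, 36, 35, 34, 36, 35, 34, 34, 36, 37, 35, 25, 0, 127, 138, 130, 132, 131, 132, 134, 133, 132]
row 150 [61, 63, 61, 62, 61, 62, 63, 65, 50, 22, 20, 30, 30, 30, 31, 33, 32, 34, 36, 35, 36, 35, 37, 36, 32, 29, 7, 85, 133, 137, 133, 135, 136, 134, 134, 134]
row 180 [77, 76, 77, 77, 76, 77, 76, 78, 85, 41, 15, 27, 29, 29
[... 1278 characters left out ...]
65, 77, 52, 41, 43, 37, 79, 135, 145, 142, 141, 140, 135, 135, 135, 135, 137, 136, 136]
post R row 240 [148, 148, 149, 149, 152, 152, 126, 60, 33, 41, 38, 30, 81, 152, 159, 155, 152, 153, 153, 156, 155, 157, 154, 154, 156, 155, 155, 155, 155, 156, 155, 156, 154, 154, 155, 155, 157, 156, 158, 167, 93, 61, 63, 69, 46, 36, 42, 38, 35, 22, 148, 162, 157, 157, 145, 136, 136, 134, 136, 137]
post R col 447 [160, 165, 128, 58, 36, 40, 43, 45, 45, 44, 44, 43, 32, 114, 156, 159, 155, 157, 157, 157, 157, 156, 154, 155, 157, 156, 156, 156, 154, 156, 155, 156, 156, 156, 154, 155, 154, 155, 155, 157, 147, 98, 68, 72, 56, 44, 43, 40, 52, 147, 160, 156, 153, 156, 147, 148, 149, 148, 147, 151, 148, 149, 148]
```

```bash
cat >> h.py <<'E'
def tray(c,far,near,posts=None,x70=None):
    "bar ends px (far: x=-65, near: x=+65) at z .06; posts: inner edges px at z .095 (x=80 or so)"
    A,B=ray(c,[far,near],.06+dz)[:,:2]; d=B-A; m=(A+B)/2
    print("bar mid",m.round(4),"len",np.linalg.norm(d).round(4),"yaw",np.degrees(np.arctan2(d[1],d[0])).round(2))
    if posts is not None:
        P=ray(c,posts,.095+dz)[:,:2]; e=P[1]-P[0]; n=np.array([e[1],-e[0]])/np.linalg.norm(e)
        if n@d<0:n=-n
        print("post edges mid",P.mean(0).round(4),"gap",np.linalg.norm(e).round(4),"offset across bar",np.cross(d/np.linalg.norm(d),P.mean(0)-m).round(4))
    if x70 is not None:
        P=ray(c,x70,.095+dz)[:,:2]; e=P[1]-P[0]; yw=np.degrees(np.arctan2(-e[0],e[1])); u=d/np.linalg.norm(d)
        print("x70 post faces: x rel. mid",((P-m)@u).round(4),"normal yaw",round(yw,2))
    return m
dz=0.
E
python3 - <<'E'
from h import *
c=cam("wrist")
tray(c,(322.9,19.3),(323.9,202.7),[(214.3,236),(434.2,236)],[(203,219.9),(447,217.8)])
E
```

```text
bar mid [0.4418 0.2861] len 0.1288 yaw 16.11
post edges mid [0.5208 0.3092] gap 0.1554 offset across bar 0.0003
x70 post faces: x rel. mid [0.0704 0.0696] normal yaw 16.37
```

The grey tray measurement is consistent: the post gap reads 155.4 mm (nominal 156) and the x faces read 70 mm. The centre is (0.4418, 0.2861), yaw about 16.2°. Next I'll view the blue tray from the matching relative pose.

Emit:
{"fn": "step_arm", "kwargs": {"increments": [{"x": -1.9,"y": -1.15,"z": 0,"wx": 0,"wy": 0,"wz": 0,"gripper": 4},{"x": -3.77,"y": -2.28,"z": 0,"wx": 0,"wy": 0,"wz": 0,"gripper": 4},{"x": -3.77,"y": -2.28,"z": 0,"wx": 0,"wy": 0,"wz": 0,"gripper": 4},{"x": -3.77,"y": -2.28,"z": 0,"wx": 0,"wy": 0,"wz": 0,"gripper": 4},{"x": -3.77,"y": -2.28,"z": 0,"wx": 0,"wy": 0,"wz": 0,"gripper": 4},{"x": -3.77,"y": -2.28,"z": 0,"wx": 0,"wy": 0,"wz": 0,"gripper": 4},{"x": -3.77,"y": -2.28,"z": 0,"wx": 0,"wy": 0,"wz": 0,"gripper": 4},{"x": -3.77,"y": -2.28,"z": 0,"wx": 0,"wy": 0,"wz": 0,"gripper": 4},{"x": -3.77,"y": -2.28,"z": 0,"wx": 0,"wy": 0,"wz": 0,"gripper": 4},{"x": -3.77,"y": -2.28,"z": 0,"wx": 0,"wy": 0,"wz": 0,"gripper": 4},{"x": -3.77,"y": -2.28,"z": 0,"wx": 0,"wy": 0,"wz": 0,"gripper": 4},{"x": -3.77,"y": -2.28,"z": 0,"wx": 0,"wy": 0,"wz": 0,"gripper": 4},{"x": -3.77,"y": -2.28,"z": 0,"wx": 0,"wy": 0,"wz": 0,"gripper": 4},{"x": -3.77,"y": -2.28,"z": 0,"wx": 0,"wy": 0,"wz": 0,"gripper": 4},{"x": -1.9,"y": -1.15,"z": 0,"wx": 0,"wy": 0,"wz": 0,"gripper": 4},{"x": 0,"y": 0,"z": 0,"wx": 0,"wy": 0,"wz": 0.1438,"gripper": 4},{"x": 0,"y": 0,"z": 0,"wx": 0,"wy": 0,"wz": 0.1438,"gripper": 4},{"x": 0,"y": 0,"z": 0,"wx": 0,"wy": 0,"wz": 0.1438,"gripper": 4},{"x": 0,"y": 0,"z": 0,"wx": 0,"wy": 0,"wz": 0.1438,"gripper": 4},{"x": 0,"y": 0,"z": 0,"wx": 0,"wy": 0,"wz": 0.1438,"gripper": 4}]}}

```text
time_s: 20.5
position: [0.3567, -0.2855, 0.3983]
tool_rot: [[0.433, 0.901, 0.0], [0.901, -0.433, -0.0], [-0.0, 0.0, -1.0]]
ft_force: [0.7, 0.0, -0.1]
grip_width: 0.0399
```

Emit:
{"fn": "step_arm", "kwargs": {"increments": [{"x": 0,"y": 0,"z": 0,"wx": 0,"wy": 0,"wz": 0.1438,"gripper": 4},{"x": 0,"y": 0,"z": 0,"wx": 0,"wy": 0,"wz": 0.1438,"gripper": 4},{"x": 0,"y": 0,"z": 0,"wx": 0,"wy": 0,"wz": 0.1438,"gripper": 4},{"x": 0,"y": 0,"z": 0,"wx": 0,"wy": 0,"wz": 0.1438,"gripper": 4},{"x": 0,"y": 0,"z": 0,"wx": 0,"wy": 0,"wz": 0.1438,"gripper": 4},{"x": 0,"y": 0,"z": 0,"wx": 0,"wy": 0,"wz": 0.1438,"gripper": 4},{"x": 0,"y": 0,"z": 0,"wx": 0,"wy": 0,"wz": 0.1438,"gripper": 4},{"x": 0,"y": 0,"z": 0,"wx": 0,"wy": 0,"wz": 0.1438,"gripper": 4},{"x": 0,"y": 0,"z": 0,"wx": 0,"wy": 0,"wz": 0.1438,"gripper": 4},{"x": 0,"y": 0,"z": 0,"wx": 0,"wy": 0,"wz": 0.1438,"gripper": 4},{"x": 0,"y": 0,"z": 0,"wx": 0,"wy": 0,"wz": 0.1438,"gripper": 4},{"x": 0,"y": 0,"z": 0,"wx": 0,"wy": 0,"wz": 0.1438,"gripper": 4},{"x": 0,"y": 0,"z": 0,"wx": 0,"wy": 0,"wz": 0.1438,"gripper": 4},{"x": 0,"y": 0,"z": 0,"wx": 0,"wy": 0,"wz": 0.1438,"gripper": 4},{"x": 0,"y": 0,"z": 0,"wx": 0,"wy": 0,"wz": 0.1438,"gripper": 4},{"x": 0,"y": 0,"z": 0,"wx": 0,"wy": 0,"wz": 0.1438,"gripper": 4},{"x": 0,"y": 0,"z": 0,"wx": 0,"wy": 0,"wz": 0.1438,"gripper": 4},{"x": 0,"y": 0,"z": 0,"wx": 0,"wy": 0,"wz": 0.1438,"gripper": 4},{"x": 0,"y": 0,"z": 0,"wx": 0,"wy": 0,"wz": 0.1438,"gripper": 4},{"x": 0,"y": 0,"z": 0,"wx": 0,"wy": 0,"wz": 0,"gripper": 4}]}}

```text
time_s: 22.5
position: [0.3567, -0.2855, 0.3983]
tool_rot: [[-0.033, -0.999, 0.0], [-0.999, 0.033, -0.0], [0.0, -0.0, -1.0]]
ft_force: [0.5, -1.1, -0.5]
grip_width: 0.0401
```

Run:
```python
from h import *
to(.354,-.285,.243,-92)
c=cam("wrist"); cv2.imwrite("pics/w6.png",c[0])
```

```text
t 22.5 yaw -91.9 dist 0.3 d(cm,tool) [-0.04  0.27  0.03] w [-0.    -0.     0.002] dyaw 0.1 q6 38.3
```

View pics/w6.png

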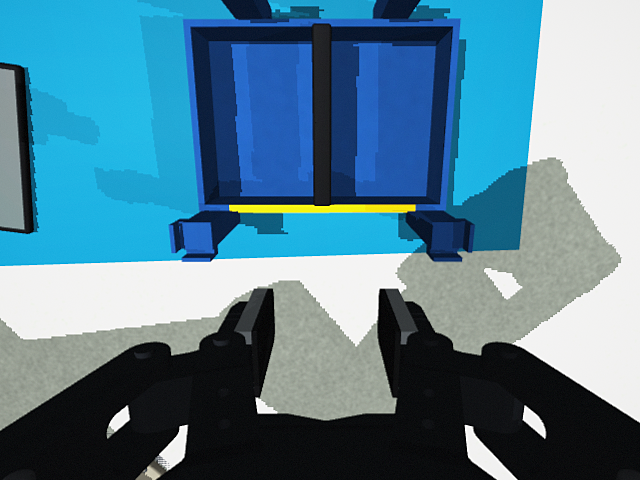

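The view nearly matches the grey one: bar at column 321 from row 23 to row 205, post tops at (200,237) and (444,237). Same measurement next.

Run:
```python
from h import *
c=cam("wrist"); g=c[0].max(2).astype(int)
print("bar ends",g[14:32,321].tolist(),g[194:216,321].tolist())
for r in(45,180): print("row",r,g[r,304:342].tolist())
print("L row236",g[236,195:225].tolist()); print("R",g[236,420:450].tolist())
print("L col 200",g[210:230,200].tolist()); print("R col 444",g[210:230,444].tolist())
```

```text
bar ends [215, 215, 222, 131, 123, 189, 204, 202, 215, 122, 23, 34, 37, 38, 39, 40, 42, 39] [34, 34, 32, 35, 34, 33, 37, 32, 34, 34, 28, 22, 255, 255, 245, 244, 247, 255, 225, 234, 232, 229]
row 45 [211, 210, 209, 207, 209, 208, 211, 223, 144, 39, 29, 39, 41, 40, 38, 38, 41, 38, 38, 37, 36, 36, 36, 34, 36, 35, 27, 13, 68, 107, 110, 108, 107, 107, 107, 108, 107, 108]
row 180 [205, 205, 206, 210, 187, 181, 181, 185, 199, 98, 20, 32, 37, 36, 37, 35, 35, 35, 35, 32, 34, 32, 31, 33, 33, 28, 20, 56, 85, 86, 84, 84, 85, 83, 87, 84, 87, 86]
L row236 [198, 198, 195, 195, 196, 195, 197, 199, 197, 195, 197, 196, 196, 195, 196, 206, 153, 70, 52, 57, 60, 60, 58, 59, 57, 59, 59, 55, 53, 37]
R [33, 39, 42, 39, 37, 38, 43, 40, 39, 39, 37, 42, 100, 107, 105, 106, 105, 104, 103, 104, 105, 106, 103, 106, 104, 104, 103, 106, 103, 103]
L col 200 [175, 107, 55, 50, 53, 57, 56, 51, 54, 55, 46, 69, 189, 206, 200, 197, 197, 199, 198, 195]
R col 444 [195, 134, 63, 50, 55, 53, 55, 53, 55, 56, 54, 47, 117, 116, 105, 106, 105, 104, 105, 107]
```

Run:
```python
from h import *
c=cam("wrist")
m=tray(c,(321.95,23.),(321.9,205.5),[(211.1,236),(431.6,236)],[(200,221.4),(444,221.5)])
to(m[0],m[1],.046,-92)
```

```text
bar mid [ 0.4327 -0.2855] len 0.1287 yaw 178.3
post edges mid [ 0.3526 -0.2831] gap 0.1559 offset across bar -0.0001
x70 post faces: x rel. mid [0.0698 0.0694] normal yaw 178.43
t 22.65 yaw -91.6 dist 21.1 d(cm,tool) [-0.21 -7.59 19.73] w [-0.    -0.     0.007] dyaw 0.4 q6 38.0
```

Emit:
{"fn": "step_arm", "kwargs": {"newtons": 90, "increments": [{"x": -0.1,"y": -2.5,"z": 0,"wx": 0,"wy": 0,"wz": 0,"gripper": 5},{"x": -0.11,"y": -3,"z": 1,"wx": 0,"wy": 0,"wz": 0,"gripper": 5},{"x": 0,"y": -2.09,"z": 2,"wx": 0,"wy": 0,"wz": 0,"gripper": 5},{"x": 0,"y": 0,"z": 3.5,"wx": 0,"wy": 0,"wz": 0,"gripper": 5},{"x": 0,"y": 0,"z": 3.5,"wx": 0,"wy": 0,"wz": 0,"gripper": 5},{"x": 0,"y": 0,"z": 3.5,"wx": 0,"wy": 0,"wz": 0,"gripper": 5},{"x": 0,"y": 0,"z": 3.3,"wx": 0,"wy": 0,"wz": 0,"gripper": 5},{"x": 0,"y": 0,"z": 2,"wx": 0,"wy": 0,"wz": 0,"gripper": 5},{"x": 0,"y": 0,"z": 0.8,"wx": 0,"wy": 0,"wz": 0,"gripper": 5},{"x": 0,"y": 0,"z": 0,"wx": 0,"wy": 0,"wz": 0,"gripper": 5},{"x": 0,"y": 0,"z": 0,"wx": 0,"wy": 0,"wz": 0,"gripper": 5}]}}

```text
time_s: 23.75
position: [0.4329, -0.286, 0.2032]
tool_rot: [[-0.03, -1.0, 0.001], [-1.0, 0.03, -0.001], [0.001, -0.001, -1.0]]
ft_force: [0.5, 1.5, 0.5]
grip_width: 0.0501
```

Emit:
{"fn": "step_arm", "kwargs": {"increments": [{"x": 0,"y": 0,"z": 0,"wx": 0,"wy": 0,"wz": 0,"gripper": 0.8},{"x": 0,"y": 0,"z": 0,"wx": 0,"wy": 0,"wz": 0,"gripper": 0.8},{"x": 0,"y": 0,"z": 0,"wx": 0,"wy": 0,"wz": 0,"gripper": 0.8},{"x": 0,"y": 0,"z": 0,"wx": 0,"wy": 0,"wz": 0,"gripper": 0.8},{"x": 0,"y": 0,"z": 0,"wx": 0,"wy": 0,"wz": 0,"gripper": 0.8},{"x": 0,"y": 0,"z": 0,"wx": 0,"wy": 0,"wz": 0,"gripper": 0.8},{"x": 0,"y": 0,"z": 0,"wx": 0,"wy": 0,"wz": 0,"gripper": 0.8}]}}

```text
time_s: 24.45
position: [0.4327, -0.2858, 0.2032]
tool_rot: [[-0.03, -1.0, 0.001], [-1.0, 0.03, -0.001], [0.001, -0.001, -1.0]]
ft_force: [-1.4, 0.9, 6.0]
grip_width: 0.0128
```

Emit:
{"fn": "step_arm", "kwargs": {"increments": [{"x": 0,"y": 0,"z": -0.5,"wx": 0,"wy": 0,"wz": 0,"gripper": 0.8},{"x": 0,"y": 0,"z": -1.5,"wx": 0,"wy": 0,"wz": 0,"gripper": 0.8},{"x": 0,"y": 0,"z": -3,"wx": 0,"wy": 0,"wz": 0,"gripper": 0.8},{"x": 0,"y": 0,"z": -3,"wx": 0,"wy": 0,"wz": 0,"gripper": 0.8},{"x": 0,"y": 0,"z": -3,"wx": 0,"wy": 0,"wz": 0,"gripper": 0.8},{"x": 0,"y": 0,"z": -3,"wx": 0,"wy": 0,"wz": 0,"gripper": 0.8},{"x": 0,"y": 0,"z": -3,"wx": 0,"wy": 0,"wz": 0,"gripper": 0.8},{"x": 0,"y": 0,"z": -1.5,"wx": 0,"wy": 0,"wz": 0,"gripper": 0.8},{"x": 0,"y": 0,"z": -0.5,"wx": 0,"wy": 0,"wz": 0,"gripper": 0.8},{"x": 0,"y": 0,"z": 0,"wx": 0,"wy": 0,"wz": 0,"gripper": 0.8}]}}

```text
time_s: 25.45
position: [0.4325, -0.2856, 0.3922]
tool_rot: [[-0.031, -1.0, -0.0], [-1.0, 0.031, 0.0], [-0.0, 0.0, -1.0]]
ft_force: [-0.6, 0.2, -4.6]
grip_width: 0.0126
```

Emit:
{"fn": "step_arm", "kwargs": {"increments": [{"x": -1,"y": 0.01,"z": 0,"wx": 0,"wy": 0,"wz": 0,"gripper": 0.8},{"x": -2.5,"y": 0.03,"z": 0,"wx": 0,"wy": 0,"wz": 0,"gripper": 0.8},{"x": -3.7,"y": 0.05,"z": 0,"wx": 0,"wy": 0,"wz": 0,"gripper": 0.8},{"x": -3.7,"y": 0.05,"z": 0,"wx": 0,"wy": 0,"wz": 0,"gripper": 0.8},{"x": -3.7,"y": 0.06,"z": 0,"wx": 0,"wy": 0,"wz": 0,"gripper": 0.8},{"x": -3.7,"y": 0.06,"z": 0,"wx": 0,"wy": 0,"wz": 0,"gripper": 0.8},{"x": -3.7,"y": 0.06,"z": 0,"wx": 0,"wy": 0,"wz": 0,"gripper": 0.8},{"x": -3.7,"y": 0.06,"z": 0,"wx": 0,"wy": 0,"wz": 0,"gripper": 0.8},{"x": -3.7,"y": 0.06,"z": 0,"wx": 0,"wy": 0,"wz": 0,"gripper": 0.8},{"x": -3.7,"y": 0.06,"z": 0,"wx": 0,"wy": 0,"wz": 0,"gripper": 0.8},{"x": -3.7,"y": 0.06,"z": 0,"wx": 0,"wy": 0,"wz": 0,"gripper": 0.8},{"x": -3.7,"y": 0.06,"z": 0,"wx": 0,"wy": 0,"wz": 0,"gripper": 0.8},{"x": -3.7,"y": 0.06,"z": 0,"wx": 0,"wy": 0,"wz": 0,"gripper": 0.8},{"x": -3.7,"y": 0.06,"z": 0,"wx": 0,"wy": 0,"wz": 0,"gripper": 0.8},{"x": -3.7,"y": 0.05,"z": 0,"wx": 0,"wy": 0,"wz": 0,"gripper": 0.8},{"x": -3.62,"y": 0.03,"z": 0,"wx": 0,"wy": 0,"wz": 0,"gripper": 0.8},{"x": -2,"y": 0.02,"z": 0,"wx": 0,"wy": 0,"wz": 0,"gripper": 0.8},{"x": 0,"y": 0,"z": 0,"wx": 0,"wy": 0,"wz": 0,"gripper": 0.8}]}}

```text
time_s: 27.25
position: [0.4409, 0.2887, 0.3907]
tool_rot: [[-0.027, -1.0, -0.003], [-1.0, 0.027, -0.0], [0.0, 0.003, -1.0]]
ft_force: [0.1, -0.7, -4.1]
grip_width: 0.0127
```

```bash
python3 -c "
from h import *
to(.4418,.2861,.237,-92)
print(env.observe()['grip_width'],env.observe()['ft_force'])"
```

```text
t 27.25 yaw -91.6 dist 0.3 d(cm,tool) [ 0.26 -0.1  -0.13] w [ 0.003 -0.     0.008] dyaw 0.5 q6 111.9
0.012687751350680058 [ 0.10533726 -0.70509549 -4.09837204]
```

Next I'll turn the blue tray by +198°, which is wz -3.455 rad in total.

Emit:
{"fn": "step_arm", "kwargs": {"increments": [{"x": 0,"y": 0,"z": 0,"wx": 0,"wy": 0,"wz": -0.07,"gripper": 0.8},{"x": 0,"y": 0,"z": 0,"wx": 0,"wy": 0,"wz": -0.14,"gripper": 0.8},{"x": 0,"y": 0,"z": 0,"wx": 0,"wy": 0,"wz": -0.14,"gripper": 0.8},{"x": 0,"y": 0,"z": 0,"wx": 0,"wy": 0,"wz": -0.14,"gripper": 0.8},{"x": 0,"y": 0,"z": 0,"wx": 0,"wy": 0,"wz": -0.14,"gripper": 0.8},{"x": 0,"y": 0,"z": 0,"wx": 0,"wy": 0,"wz": -0.14,"gripper": 0.8},{"x": 0,"y": 0,"z": 0,"wx": 0,"wy": 0,"wz": -0.14,"gripper": 0.8},{"x": 0,"y": 0,"z": 0,"wx": 0,"wy": 0,"wz": -0.14,"gripper": 0.8},{"x": 0,"y": 0,"z": 0,"wx": 0,"wy": 0,"wz": -0.14,"gripper": 0.8},{"x": 0,"y": 0,"z": 0,"wx": 0,"wy": 0,"wz": -0.14,"gripper": 0.8},{"x": 0,"y": 0,"z": 0,"wx": 0,"wy": 0,"wz": -0.14,"gripper": 0.8},{"x": 0,"y": 0,"z": 0,"wx": 0,"wy": 0,"wz": -0.14,"gripper": 0.8},{"x": 0,"y": 0,"z": 0,"wx": 0,"wy": 0,"wz": -0.14,"gripper": 0.8},{"x": 0,"y": 0,"z": 0,"wx": 0,"wy": 0,"wz": -0.14,"gripper": 0.8}]}}

```text
time_s: 28.65
position: [0.4414, 0.2858, 0.3913]
tool_rot: [[0.957, 0.29, -0.002], [0.29, -0.957, -0.001], [-0.002, 0.0, -1.0]]
ft_force: [-0.1, -0.4, -4.0]
grip_width: 0.0126
```

Emit:
{"fn": "step_arm", "kwargs": {"increments": [{"x": 0,"y": 0,"z": 0,"wx": 0,"wy": 0,"wz": -0.14,"gripper": 0.8},{"x": 0,"y": 0,"z": 0,"wx": 0,"wy": 0,"wz": -0.14,"gripper": 0.8},{"x": 0,"y": 0,"z": 0,"wx": 0,"wy": 0,"wz": -0.14,"gripper": 0.8},{"x": 0,"y": 0,"z": 0,"wx": 0,"wy": 0,"wz": -0.14,"gripper": 0.8},{"x": 0,"y": 0,"z": 0,"wx": 0,"wy": 0,"wz": -0.14,"gripper": 0.8},{"x": 0,"y": 0,"z": 0,"wx": 0,"wy": 0,"wz": -0.14,"gripper": 0.8},{"x": 0,"y": 0,"z": 0,"wx": 0,"wy": 0,"wz": -0.14,"gripper": 0.8},{"x": 0,"y": 0,"z": 0,"wx": 0,"wy": 0,"wz": -0.14,"gripper": 0.8},{"x": 0,"y": 0,"z": 0,"wx": 0,"wy": 0,"wz": -0.14,"gripper": 0.8},{"x": 0,"y": 0,"z": 0,"wx": 0,"wy": 0,"wz": -0.14,"gripper": 0.8},{"x": 0,"y": 0,"z": 0,"wx": 0,"wy": 0,"wz": -0.1,"gripper": 0.8},{"x": 0,"y": 0,"z": 0,"wx": 0,"wy": 0,"wz": -0.06,"gripper": 0.8},{"x": 0,"y": 0,"z": 0,"wx": 0,"wy": 0,"wz": 0,"gripper": 0.8},{"x": 0,"y": 0,"z": 0,"wx": 0,"wy": 0,"wz": 0,"gripper": 0.8},{"x": 0,"y": 0,"z": 0,"wx": 0,"wy": 0,"wz": 0,"gripper": 0.8}]}}

```text
time_s: 30.15
position: [0.4417, 0.2862, 0.3919]
tool_rot: [[-0.273, 0.962, -0.001], [0.962, 0.273, -0.0], [-0.0, -0.001, -1.0]]
ft_force: [0.1, -0.2, -4.4]
grip_width: 0.0127
```

Run:
```python
from h import *
to(.4418,.2861,.237,106.2)
print(env.observe()['grip_width'],env.observe()['ft_force'])
c=cam("wrist"); s=cam("scene"); t=cam("top"); strip((.51,.31))
cv2.imwrite("pics/w7.png",np.hstack([cv2.resize(c[0],(400,300)),cv2.resize(s[0][140:320,370:610],(400,300),interpolation=cv2.INTER_CUBIC)]))
```

```text
t 30.15 yaw 105.8 dist 0.0 d(cm,tool) [-0.02  0.01 -0.01] w [-0.001  0.    -0.006] dyaw 0.4 q6 -85.8
0.012687375600371004 [ 0.09821263 -0.23485219 -4.36493093]
top ends [[0.5653, 0.2742, 0.04], [0.5523, 0.323, 0.04]] len 0.0505 normal yaw 14.94
scene ends [[0.5559, 0.2832, 0.04], [0.3888, 0.3238, 0.04]] len 0.1719 normal yaw 76.35
```

View pics/w7.png

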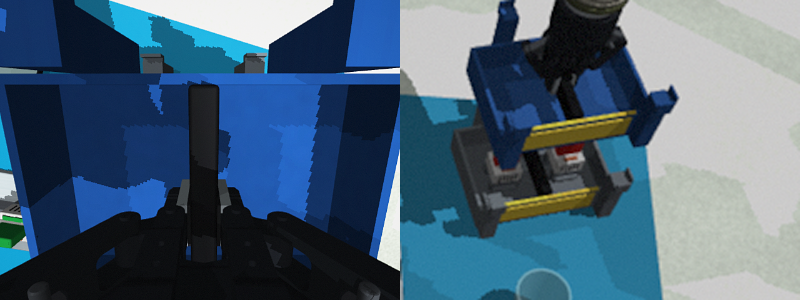

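The yellow sides are on the same side: blue strip at crop (590,130) above grey at (550,205). I'll check that grey has not moved, then lower.

Run:
```python
from h import *
c=cam("scene")
for b in blobs(mask(c[0],*MASKS["yellow"]),30): r=cv2.minAreaRect(b); print(np.round(r[0],1),np.round(r[1],1),r[2])
```

```text
[458.4 261.7] [10.4 59.3] 79.3803482055664
[473.9 219.8] [ 8.7 62. ] 80.53767395019531
[ 40.8 410.9] [73.1  4.9] 73.41265869140625
[479.9 211.6] [ 2.8 61. ] 80.53767395019531
```

Emit:
{"fn": "step_arm", "kwargs": {"increments": [{"x": -0.02,"y": 0.01,"z": 1,"wx": 0,"wy": 0,"wz": -0.006,"gripper": 0.8},{"x": 0,"y": 0,"z": 2,"wx": 0,"wy": 0,"wz": 0,"gripper": 0.8},{"x": 0,"y": 0,"z": 2,"wx": 0,"wy": 0,"wz": 0,"gripper": 0.8},{"x": 0,"y": 0,"z": 1.5,"wx": 0,"wy": 0,"wz": 0,"gripper": 0.8},{"x": 0,"y": 0,"z": 0.8,"wx": 0,"wy": 0,"wz": 0,"gripper": 0.8},{"x": 0,"y": 0,"z": 0.4,"wx": 0,"wy": 0,"wz": 0,"gripper": 0.8},{"x": 0,"y": 0,"z": 0,"wx": 0,"wy": 0,"wz": 0,"gripper": 0.8},{"x": 0,"y": 0,"z": 0,"wx": 0,"wy": 0,"wz": 0,"gripper": 0.8}]}}

```text
time_s: 31.25
position: [0.4421, 0.2863, 0.3158]
tool_rot: [[-0.28, 0.96, 0.001], [0.96, 0.28, 0.0], [0.0, 0.001, -1.0]]
ft_force: [0.2, 0.3, -4.2]
grip_width: 0.0127
```

Emit:
{"fn": "step_arm", "kwargs": {"increments": [{"x": 0,"y": 0,"z": 0.4,"wx": 0,"wy": 0,"wz": 0,"gripper": 0.8},{"x": 0,"y": 0,"z": 0.4,"wx": 0,"wy": 0,"wz": 0,"gripper": 0.8},{"x": 0,"y": 0,"z": 0.3,"wx": 0,"wy": 0,"wz": 0,"gripper": 0.8},{"x": 0,"y": 0,"z": 0.2,"wx": 0,"wy": 0,"wz": 0,"gripper": 0.8},{"x": 0,"y": 0,"z": 0,"wx": 0,"wy": 0,"wz": 0,"gripper": 0.8},{"x": 0,"y": 0,"z": 0,"wx": 0,"wy": 0,"wz": 0,"gripper": 0.8}]}}

```text
time_s: 31.85
position: [0.442, 0.2863, 0.3022]
tool_rot: [[-0.28, 0.96, 0.0], [0.96, 0.28, 0.0], [0.0, 0.0, -1.0]]
ft_force: [-0.7, -1.1, -5.0]
grip_width: 0.0123
```

Emit:
{"fn": "step_arm", "kwargs": {"increments": [{"x": 0,"y": 0,"z": 0.2,"wx": 0,"wy": 0,"wz": 0,"gripper": 0.8},{"x": 0,"y": 0,"z": 0.2,"wx": 0,"wy": 0,"wz": 0,"gripper": 0.8},{"x": 0,"y": 0,"z": 0.05,"wx": 0,"wy": 0,"wz": 0,"gripper": 0.8},{"x": 0,"y": 0,"z": 0,"wx": 0,"wy": 0,"wz": 0,"gripper": 0.8},{"x": 0,"y": 0,"z": 0,"wx": 0,"wy": 0,"wz": 0,"gripper": 0.8}]}}

```text
time_s: 32.35
position: [0.4419, 0.2863, 0.2982]
tool_rot: [[-0.28, 0.96, 0.001], [0.96, 0.28, 0.0], [0.0, 0.001, -1.0]]
ft_force: [-2.1, -1.7, 4.1]
grip_width: 0.0126
```

The force changed sign at exactly the 95 mm seat height. I'll release and rise.

Emit:
{"fn": "step_arm", "kwargs": {"increments": [{"x": 0,"y": 0,"z": 0,"wx": 0,"wy": 0,"wz": 0,"gripper": 2.5},{"x": 0,"y": 0,"z": 0,"wx": 0,"wy": 0,"wz": 0,"gripper": 4},{"x": 0,"y": 0,"z": 0,"wx": 0,"wy": 0,"wz": 0,"gripper": 4},{"x": 0,"y": 0,"z": 0,"wx": 0,"wy": 0,"wz": 0,"gripper": 4},{"x": 0,"y": 0,"z": 0,"wx": 0,"wy": 0,"wz": 0,"gripper": 4},{"x": 0,"y": 0,"z": -1,"wx": 0,"wy": 0,"wz": 0,"gripper": 4},{"x": 0,"y": 0,"z": -2,"wx": 0,"wy": 0,"wz": 0,"gripper": 4},{"x": 0,"y": 0,"z": -4,"wx": 0,"wy": 0,"wz": 0,"gripper": 4},{"x": 0,"y": 0,"z": -4,"wx": 0,"wy": 0,"wz": 0,"gripper": 4},{"x": 0,"y": 0,"z": -4,"wx": 0,"wy": 0,"wz": 0,"gripper": 4},{"x": 0,"y": 0,"z": -2,"wx": 0,"wy": 0,"wz": 0,"gripper": 4},{"x": 0,"y": 0,"z": 0,"wx": 0,"wy": 0,"wz": 0,"gripper": 4}]}}

```text
time_s: 33.55
position: [0.4414, 0.2861, 0.4715]
tool_rot: [[-0.28, 0.96, 0.007], [0.96, 0.28, 0.002], [0.0, 0.007, -1.0]]
ft_force: [-0.1, 0.6, -0.6]
grip_width: 0.04
```

Run:
```python
from h import *
# back to rail: first +125 green at (.6285,.075)?
to(.629,.074,.26,5.6)
c=cam("scene")
for b in blobs(mask(c[0],*MASKS["yellow"]),30): r=cv2.minAreaRect(b); print(np.round(r[0],1),np.round(r[1],1),r[2])
cv2.imwrite("pics/s8.png",cv2.resize(c[0][160:320,380:620],None,fx=3,fy=3,interpolation=cv2.INTER_CUBIC))
```

```text
t 33.55 yaw 106.3 dist 28.9 d(cm,tool) [-25.62  12.02   5.72] w [ 0.005 -0.006  1.757] dyaw 100.7 q6 -86.2
[467.5 240.4] [11.2 63.7] 79.87532806396484
[458.9 261.5] [10.2 58.3] 79.99201965332031
[ 40.7 410.9] [73.1  4.7] 73.61045837402344
```

View pics/s8.png

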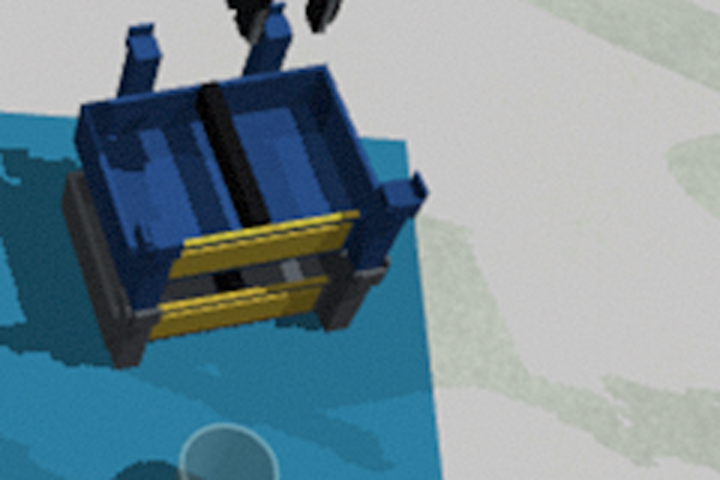

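The stack stands post on post with the yellow sides together: blue strip at crop (265,245), grey strip at (240,308). I'll fetch the +y green next.

Emit:
{"fn": "step_arm", "kwargs": {"increments": [{"x": -1.8,"y": 0.9,"z": 0,"wx": 0,"wy": 0,"wz": 0,"gripper": 4},{"x": -3.66,"y": 1.72,"z": 0,"wx": 0,"wy": 0,"wz": 0,"gripper": 4},{"x": -3.66,"y": 1.72,"z": 0,"wx": 0,"wy": 0,"wz": 0,"gripper": 4},{"x": -3.66,"y": 1.72,"z": 0,"wx": 0,"wy": 0,"wz": 0,"gripper": 4},{"x": -3.66,"y": 1.72,"z": 0,"wx": 0,"wy": 0,"wz": 0,"gripper": 4},{"x": -3.66,"y": 1.72,"z": 0,"wx": 0,"wy": 0,"wz": 0,"gripper": 4},{"x": -3.66,"y": 1.72,"z": 0,"wx": 0,"wy": 0,"wz": 0,"gripper": 4},{"x": -1.8,"y": 0.8,"z": 0,"wx": 0,"wy": 0,"wz": 0,"gripper": 4},{"x": 0,"y": 0,"z": 0,"wx": 0,"wy": 0,"wz": 0.1464,"gripper": 4},{"x": 0,"y": 0,"z": 0,"wx": 0,"wy": 0,"wz": 0.1464,"gripper": 4},{"x": 0,"y": 0,"z": 0,"wx": 0,"wy": 0,"wz": 0.1464,"gripper": 4},{"x": 0,"y": 0,"z": 0,"wx": 0,"wy": 0,"wz": 0.1464,"gripper": 4},{"x": 0,"y": 0,"z": 0,"wx": 0,"wy": 0,"wz": 0.1464,"gripper": 4},{"x": 0,"y": 0,"z": 0,"wx": 0,"wy": 0,"wz": 0.1464,"gripper": 4},{"x": 0,"y": 0,"z": 0,"wx": 0,"wy": 0,"wz": 0.1464,"gripper": 4},{"x": 0,"y": 0,"z": 0,"wx": 0,"wy": 0,"wz": 0.1464,"gripper": 4}]}}

```text
time_s: 35.2
position: [0.629, 0.0745, 0.4661]
tool_rot: [[0.779, 0.627, -0.003], [0.627, -0.779, 0.0], [-0.002, -0.002, -1.0]]
ft_force: [-0.1, -0.2, 1.4]
grip_width: 0.04
```

Emit:
{"fn": "step_arm", "kwargs": {"increments": [{"x": 0,"y": 0,"z": 2,"wx": 0,"wy": 0,"wz": 0.1464,"gripper": 4},{"x": 0,"y": 0,"z": 3,"wx": 0,"wy": 0,"wz": 0.1464,"gripper": 4},{"x": 0,"y": 0,"z": 3,"wx": 0,"wy": 0,"wz": 0.1464,"gripper": 4},{"x": 0,"y": 0,"z": 2,"wx": 0,"wy": 0,"wz": 0.1464,"gripper": 4},{"x": 0,"y": 0,"z": 0,"wx": 0,"wy": 0,"wz": 0,"gripper": 4},{"x": 0,"y": 0,"z": 0,"wx": 0,"wy": 0,"wz": 0,"gripper": 4}]}}

```text
time_s: 35.8
position: [0.629, 0.0745, 0.3676]
tool_rot: [[0.995, 0.102, -0.001], [0.102, -0.995, 0.0], [-0.001, -0.0, -1.0]]
ft_force: [-0.6, -0.8, 0.2]
grip_width: 0.0402
```

```bash
cat > g.py <<'E'
from h import *
import sys
x,y=map(float,sys.argv[1:3])
to(x,y,.0885,5.6)
c=cam("wrist")
for b in blobs(mask(c[0],*MASKS["green"]),400): r=cv2.boundingRect(b); print(r,(ray(c,[r[0]+r[2]/2,r[1]+r[3]],.094)[0]+[-.0018,.018,0]).round(4))
E
python3 g.py .6287 .073
```

```text
t 35.8 yaw 5.8 dist 12.4 d(cm,tool) [-0.03  0.15 12.41] w [-0.     0.001  0.004] dyaw 0.2 q6 -9.8
(317, 210, 21, 62) [0.6293 0.0723 0.094 ]
```

Emit:
{"fn": "step_arm", "kwargs": {"newtons": 100, "increments": [{"x": 0,"y": 0.2,"z": 3,"wx": 0,"wy": 0,"wz": 0.004,"gripper": 4},{"x": 0,"y": 0,"z": 3.2,"wx": 0,"wy": 0,"wz": 0,"gripper": 4},{"x": 0,"y": 0,"z": 3.2,"wx": 0,"wy": 0,"wz": 0,"gripper": 4},{"x": 0,"y": 0,"z": 2,"wx": 0,"wy": 0,"wz": 0,"gripper": 4},{"x": 0,"y": 0,"z": 1,"wx": 0,"wy": 0,"wz": 0,"gripper": 4},{"x": 0,"y": 0,"z": 0,"wx": 0,"wy": 0,"wz": 0,"gripper": 4},{"x": 0,"y": 0,"z": 0,"wx": 0,"wy": 0,"wz": 0,"gripper": 0.8},{"x": 0,"y": 0,"z": 0,"wx": 0,"wy": 0,"wz": 0,"gripper": 0.8},{"x": 0,"y": 0,"z": 0,"wx": 0,"wy": 0,"wz": 0,"gripper": 0.8},{"x": 0,"y": 0,"z": 0,"wx": 0,"wy": 0,"wz": 0,"gripper": 0.8},{"x": 0,"y": 0,"z": 0,"wx": 0,"wy": 0,"wz": 0,"gripper": 0.8},{"x": 0,"y": 0,"z": 0,"wx": 0,"wy": 0,"wz": 0,"gripper": 0.8}]}}

```text
time_s: 37.05
position: [0.6293, 0.0726, 0.2457]
tool_rot: [[0.996, 0.094, 0.003], [0.094, -0.996, -0.0], [0.003, 0.001, -1.0]]
ft_force: [-1.1, -0.7, 6.3]
grip_width: 0.0119
```

Emit:
{"fn": "step_arm", "kwargs": {"increments": [{"x": 0,"y": 0,"z": -0.4,"wx": 0,"wy": 0,"wz": 0,"gripper": 0.8},{"x": 0,"y": 0,"z": -0.5,"wx": 0,"wy": 0,"wz": 0,"gripper": 0.8},{"x": 0,"y": 0,"z": -0.5,"wx": 0,"wy": 0,"wz": 0,"gripper": 0.8},{"x": 0,"y": 0,"z": -0.6,"wx": 0,"wy": 0,"wz": 0,"gripper": 0.8},{"x": 0,"y": 0,"z": -1,"wx": 0,"wy": 0,"wz": 0,"gripper": 0.8},{"x": 0,"y": 0,"z": -2,"wx": 0,"wy": 0,"wz": 0,"gripper": 0.8},{"x": 0,"y": 0,"z": -3,"wx": 0,"wy": 0,"wz": 0,"gripper": 0.8},{"x": 0,"y": 0,"z": -3.5,"wx": 0,"wy": 0,"wz": 0,"gripper": 0.8},{"x": 0,"y": 0,"z": -3.5,"wx": 0,"wy": 0,"wz": 0,"gripper": 0.8},{"x": 0,"y": 0,"z": -3.5,"wx": 0,"wy": 0,"wz": 0,"gripper": 0.8},{"x": 0,"y": 0,"z": -2.5,"wx": 0,"wy": 0,"wz": 0,"gripper": 0.8},{"x": 0,"y": 0,"z": -0.5,"wx": 0,"wy": 0,"wz": 0,"gripper": 0.8},{"x": 0,"y": 0,"z": 0,"wx": 0,"wy": 0,"wz": 0,"gripper": 0.8}]}}

```text
time_s: 38.35
position: [0.6289, 0.0726, 0.4594]
tool_rot: [[0.996, 0.094, 0.002], [0.094, -0.996, -0.0], [0.002, 0.0, -1.0]]
ft_force: [-0.2, 0.4, -2.1]
grip_width: 0.0111
```

```bash
cat > b.py <<'E'
from h import *
import sys
# slot in blue tray (tray x,y mm): print move; scene strips to see whether the stack moved
u=np.array([np.cos(np.radians(16.2)),np.sin(np.radians(16.2))]);v=np.array([-u[1],u[0]])
x,y=[float(a)/1000 for a in sys.argv[1:3]]; c=np.array([.442,.2862])+x*u+y*v
to(c[0],c[1],float(sys.argv[3]),16.2); s=env.observe(); print("grip",round(s["grip_width"],4),"fz",round(s["ft_force"][2],1))
k=cam("scene")
for b in blobs(mask(k[0],*MASKS["yellow"]),30): r=cv2.minAreaRect(b); print(np.round(r[0],1),np.round(r[1],1),round(r[2],1))
E
python3 b.py 0 51 .3
```

```text
t 38.35 yaw 5.4 dist 33.1 d(cm,tool) [-17.57 -28.03   0.39] w [ 0.    -0.002 -0.189] dyaw 10.8 q6 -9.5
grip 0.0111 fz -2.1
[467.5 240.4] [11.2 63.7] 79.9
[458.9 261.5] [10.3 58.3] 80.0
[ 40.8 410.9] [73.1  4.6] 73.6
```

Emit:
{"fn": "step_arm", "kwargs": {"increments": [{"x": -1.1,"y": -1.752,"z": 0,"wx": 0,"wy": 0,"wz": 0,"gripper": 0.8},{"x": -2.196,"y": -3.504,"z": 0,"wx": 0,"wy": 0,"wz": 0,"gripper": 0.8},{"x": -2.196,"y": -3.504,"z": 0,"wx": 0,"wy": 0,"wz": 0,"gripper": 0.8},{"x": -2.196,"y": -3.504,"z": 0,"wx": 0,"wy": 0,"wz": 0,"gripper": 0.8},{"x": -2.196,"y": -3.504,"z": 0,"wx": 0,"wy": 0,"wz": 0,"gripper": 0.8},{"x": -2.196,"y": -3.504,"z": 0,"wx": 0,"wy": 0,"wz": 0,"gripper": 0.8},{"x": -2.196,"y": -3.504,"z": 0,"wx": 0,"wy": 0,"wz": 0,"gripper": 0.8},{"x": -2.196,"y": -3.504,"z": 0,"wx": 0,"wy": 0,"wz": 0,"gripper": 0.8},{"x": -1.1,"y": -1.752,"z": 0,"wx": 0,"wy": 0,"wz": 0,"gripper": 0.8},{"x": 0,"y": 0,"z": 0,"wx": 0,"wy": 0,"wz": -0.095,"gripper": 0.8},{"x": 0,"y": 0,"z": 0,"wx": 0,"wy": 0,"wz": -0.094,"gripper": 0.8},{"x": 0,"y": 0,"z": 0,"wx": 0,"wy": 0,"wz": 0,"gripper": 0.8},{"x": 0,"y": 0,"z": 0,"wx": 0,"wy": 0,"wz": 0,"gripper": 0.8}]}}

```text
time_s: 39.7
position: [0.428, 0.3352, 0.4576]
tool_rot: [[0.961, 0.277, -0.002], [0.277, -0.961, -0.001], [-0.002, 0.0, -1.0]]
ft_force: [0.4, -0.2, -2.5]
grip_width: 0.0112
```

```bash
python3 b.py 0 51 .1765; python3 -c "
from h import *
cv2.imwrite('pics/w9.png',cam('wrist')[0])"
```

```text
t 39.7 yaw 16.1 dist 12.6 d(cm,tool) [ 0.000e+00 -1.000e-02  1.261e+01] w [ 0.     0.002 -0.003] dyaw 0.2 q6 9.5
grip 0.0112 fz -2.5
[467.5 240.4] [11.2 63.7] 79.9
[452.6 262.6] [10.2 47.6] 79.5
[ 40.7 410.9] [73.1  4.7] 73.6
```

View pics/w9.png

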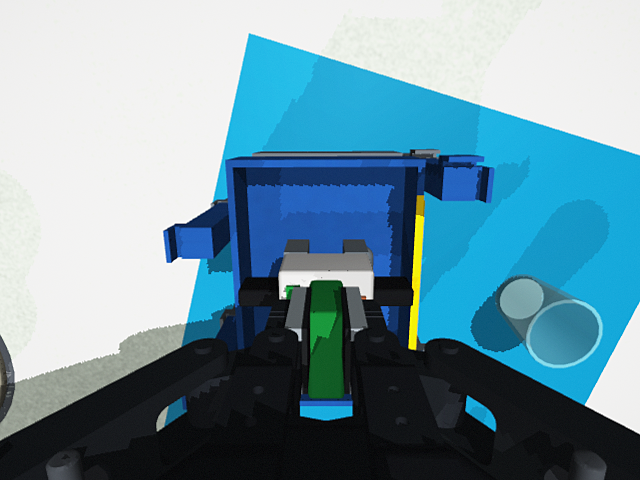

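The green module is over the +y bay and centred between the walls (columns 230 to 420, tab at 326). I'll lower, release and rise.

Emit:
{"fn": "step_arm", "kwargs": {"increments": [{"x": 0,"y": 0,"z": 2,"wx": 0,"wy": 0,"wz": 0,"gripper": 0.8},{"x": 0,"y": 0,"z": 3,"wx": 0,"wy": 0,"wz": 0,"gripper": 0.8},{"x": 0,"y": 0,"z": 3,"wx": 0,"wy": 0,"wz": 0,"gripper": 0.8},{"x": 0,"y": 0,"z": 2.5,"wx": 0,"wy": 0,"wz": 0,"gripper": 0.8},{"x": 0,"y": 0,"z": 1.2,"wx": 0,"wy": 0,"wz": 0,"gripper": 0.8},{"x": 0,"y": 0,"z": 0.5,"wx": 0,"wy": 0,"wz": 0,"gripper": 0.8},{"x": 0,"y": 0,"z": 0.3,"wx": 0,"wy": 0,"wz": 0,"gripper": 0.8},{"x": 0,"y": 0,"z": 0.05,"wx": 0,"wy": 0,"wz": 0,"gripper": 0.8},{"x": 0,"y": 0,"z": 0,"wx": 0,"wy": 0,"wz": 0,"gripper": 0.8}]}}

```text
time_s: 40.7
position: [0.4272, 0.3354, 0.3364]
tool_rot: [[0.961, 0.278, 0.002], [0.278, -0.961, 0.002], [0.003, -0.002, -1.0]]
ft_force: [-9.4, 0.5, 21.3]
grip_width: 0.0109
```

Emit:
{"fn": "step_arm", "kwargs": {"increments": [{"x": 0,"y": 0,"z": -0.6,"wx": 0,"wy": 0,"wz": 0,"gripper": 0.8},{"x": 0,"y": 0,"z": 0,"wx": 0,"wy": 0,"wz": 0,"gripper": 0.8}]}}

```text
time_s: 40.9
position: [0.4281, 0.3352, 0.3402]
tool_rot: [[0.961, 0.278, 0.002], [0.278, -0.961, 0.001], [0.002, -0.0, -1.0]]
ft_force: [0.5, 0.2, -2.4]
grip_width: 0.0116
```

Run:
```python
from h import *
s,p,R,a=pose(); print(p,s["ft_force"],s["wrist_torque"])
c=cam("wrist");k=cam("scene")
cv2.imwrite("pics/w10.png",np.hstack([cv2.resize(c[0],(400,300)),cv2.resize(k[0][150:300,390:590],(400,300),interpolation=cv2.INTER_CUBIC)]))
```

```text
[0.42805845 0.33516966 0.34021524] [ 0.54533196  0.16957117 -2.39174842] [ 0.0329375  -0.00867646 -0.02877481]
```

View pics/w10.png

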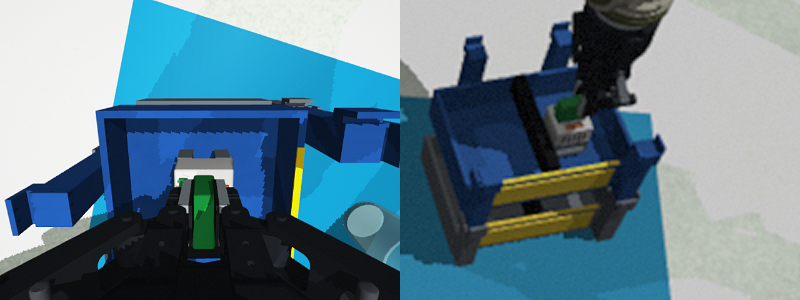

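The module is upright in the free bay at crop (565,125). It had slid about 5 mm in the grip, so it reached the floor early. I'll lower a little, release and rise.

Emit:
{"fn": "step_arm", "kwargs": {"increments": [{"x": 0,"y": 0,"z": 0.25,"wx": 0,"wy": 0,"wz": 0,"gripper": 0.8},{"x": 0,"y": 0,"z": 0,"wx": 0,"wy": 0,"wz": 0,"gripper": 0.8},{"x": 0,"y": 0,"z": 0,"wx": 0,"wy": 0,"wz": 0,"gripper": 3.5},{"x": 0,"y": 0,"z": 0,"wx": 0,"wy": 0,"wz": 0,"gripper": 3.5},{"x": 0,"y": 0,"z": 0,"wx": 0,"wy": 0,"wz": 0,"gripper": 3.5},{"x": 0,"y": 0,"z": 0,"wx": 0,"wy": 0,"wz": 0,"gripper": 3.5},{"x": 0,"y": 0,"z": -1,"wx": 0,"wy": 0,"wz": 0,"gripper": 3.5},{"x": 0,"y": 0,"z": -2,"wx": 0,"wy": 0,"wz": 0,"gripper": 3.5},{"x": 0,"y": 0,"z": -3.5,"wx": 0,"wy": 0,"wz": 0,"gripper": 3.5},{"x": 0,"y": 0,"z": -3.5,"wx": 0,"wy": 0,"wz": 0,"gripper": 4},{"x": 0,"y": 0,"z": -1.5,"wx": 0,"wy": 0,"wz": 0,"gripper": 4},{"x": 0,"y": 0,"z": 0,"wx": 0,"wy": 0,"wz": 0.093,"gripper": 4},{"x": 0,"y": 0,"z": 0,"wx": 0,"wy": 0,"wz": 0.093,"gripper": 4},{"x": 0,"y": 0,"z": 0,"wx": 0,"wy": 0,"wz": 0,"gripper": 4}]}}

```text
time_s: 42.4
position: [0.4277, 0.3351, 0.4525]
tool_rot: [[0.995, 0.096, 0.001], [0.096, -0.995, 0.0], [0.001, -0.0, -1.0]]
ft_force: [0.7, 0.1, -0.3]
grip_width: 0.0398
```

Run:
```python
from h import *
to(.648,-.127,.22,5.6)
c=cam("wrist")
for b in blobs(mask(c[0],*MASKS["green"]),300): r=cv2.minAreaRect(b); print(np.round(r[0]),r[1],ray(c,r[0],.179))
```

```text
t 42.4 yaw 5.5 dist 51.8 d(cm,tool) [17.49 48.11  7.75] w [-0.    -0.001 -0.002] dyaw 0.1 q6 20.1
[328. 250.] (62.28952407836914, 21.684616088867188) [[0.42900655 0.32941626 0.179     ]]
```

Emit:
{"fn": "step_arm", "kwargs": {"increments": [{"x": 0.73,"y": 2,"z": 0,"wx": 0,"wy": 0,"wz": 0,"gripper": 4},{"x": 1.4575,"y": 4.009,"z": 0,"wx": 0,"wy": 0,"wz": 0,"gripper": 4},{"x": 1.4575,"y": 4.009,"z": 0,"wx": 0,"wy": 0,"wz": 0,"gripper": 4},{"x": 1.4575,"y": 4.009,"z": 0,"wx": 0,"wy": 0,"wz": 0,"gripper": 4},{"x": 1.4575,"y": 4.009,"z": 0,"wx": 0,"wy": 0,"wz": 0,"gripper": 4},{"x": 1.4575,"y": 4.009,"z": 0,"wx": 0,"wy": 0,"wz": 0,"gripper": 4},{"x": 1.4575,"y": 4.009,"z": 0,"wx": 0,"wy": 0,"wz": 0,"gripper": 4},{"x": 1.4575,"y": 4.009,"z": 0,"wx": 0,"wy": 0,"wz": 0,"gripper": 4},{"x": 1.4575,"y": 4.009,"z": 0,"wx": 0,"wy": 0,"wz": 0,"gripper": 4},{"x": 1.4575,"y": 4.009,"z": 0,"wx": 0,"wy": 0,"wz": 0,"gripper": 4},{"x": 1.4575,"y": 4.009,"z": 0,"wx": 0,"wy": 0,"wz": 0,"gripper": 4},{"x": 1.4575,"y": 4.009,"z": 1,"wx": 0,"wy": 0,"wz": 0,"gripper": 4},{"x": 0.73,"y": 2,"z": 2,"wx": 0,"wy": 0,"wz": 0,"gripper": 4},{"x": 0,"y": 0,"z": 3,"wx": 0,"wy": 0,"wz": 0,"gripper": 4},{"x": 0,"y": 0,"z": 1.75,"wx": 0,"wy": 0,"wz": 0,"gripper": 4},{"x": 0,"y": 0,"z": 0,"wx": 0,"wy": 0,"wz": 0,"gripper": 4},{"x": 0,"y": 0,"z": 0,"wx": 0,"wy": 0,"wz": 0,"gripper": 4}]}}

```text
time_s: 44.15
position: [0.6486, -0.1266, 0.3751]
tool_rot: [[0.995, 0.098, 0.001], [0.098, -0.995, -0.0], [0.001, 0.0, -1.0]]
ft_force: [-0.5, -0.1, 0.9]
grip_width: 0.0395
```

```bash
python3 g.py .6485 -.127
```

```text
t 44.15 yaw 5.6 dist 13.2 d(cm,tool) [-0.02  0.03 13.16] w [ 0.    -0.001  0.001] dyaw 0.1 q6 -26.9
(316, 205, 21, 60) [ 0.6484 -0.1268  0.094 ]
(316, 272, 20, 61) [ 0.653  -0.1763  0.094 ]
```

Emit:
{"fn": "step_arm", "kwargs": {"newtons": 115, "increments": [{"x": 0,"y": 0,"z": 3,"wx": 0,"wy": 0,"wz": 0,"gripper": 4},{"x": 0,"y": 0,"z": 3.5,"wx": 0,"wy": 0,"wz": 0,"gripper": 4},{"x": 0,"y": 0,"z": 3.5,"wx": 0,"wy": 0,"wz": 0,"gripper": 4},{"x": 0,"y": 0,"z": 2.2,"wx": 0,"wy": 0,"wz": 0,"gripper": 4},{"x": 0,"y": 0,"z": 1.1,"wx": 0,"wy": 0,"wz": 0,"gripper": 4},{"x": 0,"y": 0,"z": 0,"wx": 0,"wy": 0,"wz": 0,"gripper": 4},{"x": 0,"y": 0,"z": 0,"wx": 0,"wy": 0,"wz": 0,"gripper": 0.8},{"x": 0,"y": 0,"z": 0,"wx": 0,"wy": 0,"wz": 0,"gripper": 0.8},{"x": 0,"y": 0,"z": 0,"wx": 0,"wy": 0,"wz": 0,"gripper": 0.8},{"x": 0,"y": 0,"z": 0,"wx": 0,"wy": 0,"wz": 0,"gripper": 0.8},{"x": 0,"y": 0,"z": 0,"wx": 0,"wy": 0,"wz": 0,"gripper": 0.8},{"x": 0,"y": 0,"z": 0,"wx": 0,"wy": 0,"wz": 0,"gripper": 0.8}]}}

```text
time_s: 45.4
position: [0.6487, -0.1268, 0.2435]
tool_rot: [[0.995, 0.097, 0.003], [0.097, -0.995, -0.001], [0.003, 0.002, -1.0]]
ft_force: [-0.6, 0.3, 5.3]
grip_width: 0.0116
```

Emit:
{"fn": "step_arm", "kwargs": {"increments": [{"x": 0,"y": 0,"z": -0.4,"wx": 0,"wy": 0,"wz": 0,"gripper": 0.8},{"x": 0,"y": 0,"z": -0.4,"wx": 0,"wy": 0,"wz": 0,"gripper": 0.8},{"x": 0,"y": 0,"z": -0.5,"wx": 0,"wy": 0,"wz": 0,"gripper": 0.8},{"x": 0,"y": 0,"z": -0.6,"wx": 0,"wy": 0,"wz": 0,"gripper": 0.8},{"x": 0,"y": 0,"z": -0.8,"wx": 0,"wy": 0,"wz": 0,"gripper": 0.8},{"x": 0,"y": 0,"z": -2,"wx": 0,"wy": 0,"wz": 0,"gripper": 0.8},{"x": 0,"y": 0,"z": -3,"wx": 0,"wy": 0,"wz": 0,"gripper": 0.8},{"x": 0,"y": 0,"z": -3.5,"wx": 0,"wy": 0,"wz": 0,"gripper": 0.8},{"x": 0,"y": 0,"z": -3.5,"wx": 0,"wy": 0,"wz": 0,"gripper": 0.8},{"x": 0,"y": 0,"z": -3.5,"wx": 0,"wy": 0,"wz": 0,"gripper": 0.8},{"x": 0,"y": 0,"z": -3,"wx": 0,"wy": 0,"wz": 0,"gripper": 0.8},{"x": 0,"y": 0,"z": -0.8,"wx": 0,"wy": 0,"wz": 0,"gripper": 0.8},{"x": 0,"y": 0,"z": 0,"wx": 0,"wy": 0,"wz": 0,"gripper": 0.8}]}}

```text
time_s: 46.7
position: [0.6483, -0.1265, 0.4624]
tool_rot: [[0.995, 0.097, 0.003], [0.097, -0.995, -0.001], [0.003, 0.001, -1.0]]
ft_force: [0.2, 0.4, -2.7]
grip_width: 0.0113
```

```bash
python3 b.py -22 -51 .305
```

```text
t 46.7 yaw 5.6 dist 41.6 d(cm,tool) [-17.76 -37.66   0.13] w [ 0.002 -0.003 -0.186] dyaw 10.7 q6 -26.8
grip 0.0113 fz -2.7
[458.5 261.7] [10.5 59.6] 80.2
[465.9 242.6] [ 7.7 59.9] 80.0
[ 40.8 410.8] [72.8  4.6] 73.6
[469.9 235.6] [ 2.5 56.9] 80.1
```

Emit:
{"fn": "step_arm", "kwargs": {"increments": [{"x": -0.888,"y": -1.883,"z": 0,"wx": 0,"wy": 0,"wz": 0,"gripper": 0.8},{"x": -1.776,"y": -3.766,"z": 0,"wx": 0,"wy": 0,"wz": 0,"gripper": 0.8},{"x": -1.776,"y": -3.766,"z": 0,"wx": 0,"wy": 0,"wz": 0,"gripper": 0.8},{"x": -1.776,"y": -3.766,"z": 0,"wx": 0,"wy": 0,"wz": 0,"gripper": 0.8},{"x": -1.776,"y": -3.766,"z": 0,"wx": 0,"wy": 0,"wz": 0,"gripper": 0.8},{"x": -1.776,"y": -3.766,"z": 0,"wx": 0,"wy": 0,"wz": 0,"gripper": 0.8},{"x": -1.776,"y": -3.766,"z": 0,"wx": 0,"wy": 0,"wz": 0,"gripper": 0.8},{"x": -1.776,"y": -3.766,"z": 0,"wx": 0,"wy": 0,"wz": 0,"gripper": 0.8},{"x": -1.776,"y": -3.766,"z": 0,"wx": 0,"wy": 0,"wz": 0,"gripper": 0.8},{"x": -1.776,"y": -3.766,"z": 0,"wx": 0,"wy": 0,"wz": 0,"gripper": 0.8},{"x": -0.888,"y": -1.883,"z": 0,"wx": 0,"wy": 0,"wz": 0,"gripper": 0.8},{"x": 0,"y": 0,"z": 0,"wx": 0,"wy": 0,"wz": -0.093,"gripper": 0.8},{"x": 0,"y": 0,"z": 0,"wx": 0,"wy": 0,"wz": -0.093,"gripper": 0.8},{"x": 0,"y": 0,"z": 0,"wx": 0,"wy": 0,"wz": 0,"gripper": 0.8},{"x": 0,"y": 0,"z": 0,"wx": 0,"wy": 0,"wz": 0,"gripper": 0.8}]}}

```text
time_s: 48.25
position: [0.4354, 0.231, 0.4601]
tool_rot: [[0.961, 0.277, -0.002], [0.277, -0.961, -0.0], [-0.002, -0.0, -1.0]]
ft_force: [0.5, 0.6, -1.9]
grip_width: 0.0108
```

```bash
python3 b.py -22 -51 .1795
```

```text
t 48.25 yaw 16.1 dist 12.6 d(cm,tool) [ 0.   -0.02 12.56] w [-0.     0.002 -0.003] dyaw 0.2 q6 -1.9
grip 0.0108 fz -1.9
[465.  240.9] [11.2 58.7] 79.7
[453.2 262.5] [10.3 46.6] 79.9
[ 40.7 410.8] [72.8  4.7] 73.6
```

Emit:
{"fn": "step_arm", "kwargs": {"increments": [{"x": 0,"y": -0.02,"z": 2,"wx": 0,"wy": 0,"wz": 0,"gripper": 0.8},{"x": 0,"y": 0,"z": 3,"wx": 0,"wy": 0,"wz": 0,"gripper": 0.8},{"x": 0,"y": 0,"z": 3,"wx": 0,"wy": 0,"wz": 0,"gripper": 0.8},{"x": 0,"y": 0,"z": 2.5,"wx": 0,"wy": 0,"wz": 0,"gripper": 0.8},{"x": 0,"y": 0,"z": 1,"wx": 0,"wy": 0,"wz": 0,"gripper": 0.8},{"x": 0,"y": 0,"z": 0.5,"wx": 0,"wy": 0,"wz": 0,"gripper": 0.8},{"x": 0,"y": 0,"z": 0,"wx": 0,"wy": 0,"wz": 0,"gripper": 0.8}]}}

```text
time_s: 49.0
position: [0.4355, 0.2312, 0.3414]
tool_rot: [[0.96, 0.278, 0.0], [0.278, -0.96, 0.0], [0.0, -0.0, -1.0]]
ft_force: [-0.7, 0.1, -2.3]
grip_width: 0.0107
```

Emit:
{"fn": "step_arm", "kwargs": {"increments": [{"x": 0,"y": 0,"z": 0.2,"wx": 0,"wy": 0,"wz": 0,"gripper": 0.8},{"x": 0,"y": 0,"z": 0.1,"wx": 0,"wy": 0,"wz": 0,"gripper": 0.8},{"x": 0,"y": 0,"z": 0,"wx": 0,"wy": 0,"wz": 0,"gripper": 0.8}]}}

```text
time_s: 49.3
position: [0.4353, 0.2312, 0.3386]
tool_rot: [[0.96, 0.279, 0.001], [0.279, -0.96, 0.0], [0.001, 0.0, -1.0]]
ft_force: [0.4, -0.2, -1.8]
grip_width: 0.0109
```

Emit:
{"fn": "step_arm", "kwargs": {"increments": [{"x": 0,"y": 0,"z": 0.2,"wx": 0,"wy": 0,"wz": 0,"gripper": 0.8},{"x": 0,"y": 0,"z": 0.1,"wx": 0,"wy": 0,"wz": 0,"gripper": 0.8},{"x": 0,"y": 0,"z": 0,"wx": 0,"wy": 0,"wz": 0,"gripper": 0.8}]}}

```text
time_s: 49.6
position: [0.4353, 0.2315, 0.3363]
tool_rot: [[0.96, 0.279, 0.002], [0.279, -0.96, 0.001], [0.002, -0.0, -1.0]]
ft_force: [-1.2, 1.7, 6.1]
grip_width: 0.0111
```

Contact. Release and rise.

Emit:
{"fn": "step_arm", "kwargs": {"increments": [{"x": 0,"y": 0,"z": 0,"wx": 0,"wy": 0,"wz": 0,"gripper": 3.5},{"x": 0,"y": 0,"z": 0,"wx": 0,"wy": 0,"wz": 0,"gripper": 3.5},{"x": 0,"y": 0,"z": 0,"wx": 0,"wy": 0,"wz": 0,"gripper": 3.5},{"x": 0,"y": 0,"z": 0,"wx": 0,"wy": 0,"wz": 0,"gripper": 3.5},{"x": 0,"y": 0,"z": -1,"wx": 0,"wy": 0,"wz": 0,"gripper": 3.5},{"x": 0,"y": 0,"z": -2,"wx": 0,"wy": 0,"wz": 0,"gripper": 3.5},{"x": 0,"y": 0,"z": -3.5,"wx": 0,"wy": 0,"wz": 0,"gripper": 3.5},{"x": 0,"y": 0,"z": -3.5,"wx": 0,"wy": 0,"wz": 0,"gripper": 4},{"x": 0,"y": 0,"z": -1.5,"wx": 0,"wy": 0,"wz": 0,"gripper": 4},{"x": 0,"y": 0,"z": 0,"wx": 0,"wy": 0,"wz": 0.092,"gripper": 4},{"x": 0,"y": 0,"z": 0,"wx": 0,"wy": 0,"wz": 0.092,"gripper": 4},{"x": 0,"y": 0,"z": 0,"wx": 0,"wy": 0,"wz": 0,"gripper": 4}]}}

```text
time_s: 50.8
position: [0.4351, 0.2312, 0.451]
tool_rot: [[0.995, 0.098, 0.001], [0.098, -0.995, 0.0], [0.001, -0.0, -1.0]]
ft_force: [-0.5, -0.7, -0.0]
grip_width: 0.0402
```

Run:
```python
from h import *
to(.653,-.1765,.22,5.6)
c=cam("wrist")
for b in blobs(mask(c[0],*MASKS["green"]),300): r=cv2.minAreaRect(b); print(np.round(r[0]),r[1],ray(c,r[0],.179))
```

```text
t 50.8 yaw 5.6 dist 46.8 d(cm,tool) [17.69 42.7   7.61] w [-0.    -0.001  0.   ] dyaw 0.0 q6 8.6
[334.  81.] (68.71878051757812, 24.166650772094727) [[0.42957165 0.32550076 0.179     ]]
[329. 255.] (62.27307891845703, 21.83902359008789) [[0.43751138 0.22311734 0.179     ]]
[311.  91.] (49.112613677978516, 8.78272819519043) [[0.41745384 0.31913157 0.179     ]]
```

11 full rows of (1.608, 3.882).

Emit:
{"fn": "step_arm", "kwargs": {"increments": [{"x": 0.804,"y": 1.941,"z": 0,"wx": 0,"wy": 0,"wz": 0,"gripper": 4},{"x": 1.608,"y": 3.882,"z": 0,"wx": 0,"wy": 0,"wz": 0,"gripper": 4},{"x": 1.608,"y": 3.882,"z": 0,"wx": 0,"wy": 0,"wz": 0,"gripper": 4},{"x": 1.608,"y": 3.882,"z": 0,"wx": 0,"wy": 0,"wz": 0,"gripper": 4},{"x": 1.608,"y": 3.882,"z": 0,"wx": 0,"wy": 0,"wz": 0,"gripper": 4},{"x": 1.608,"y": 3.882,"z": 0,"wx": 0,"wy": 0,"wz": 0,"gripper": 4},{"x": 1.608,"y": 3.882,"z": 0,"wx": 0,"wy": 0,"wz": 0,"gripper": 4},{"x": 1.608,"y": 3.882,"z": 0,"wx": 0,"wy": 0,"wz": 0,"gripper": 4},{"x": 1.608,"y": 3.882,"z": 0,"wx": 0,"wy": 0,"wz": 0,"gripper": 4},{"x": 1.608,"y": 3.882,"z": 0,"wx": 0,"wy": 0,"wz": 0,"gripper": 4},{"x": 1.608,"y": 3.882,"z": 1,"wx": 0,"wy": 0,"wz": 0,"gripper": 4},{"x": 0.804,"y": 1.941,"z": 2,"wx": 0,"wy": 0,"wz": 0,"gripper": 4},{"x": 0,"y": 0,"z": 3,"wx": 0,"wy": 0,"wz": 0,"gripper": 4},{"x": 0,"y": 0,"z": 1.6,"wx": 0,"wy": 0,"wz": 0,"gripper": 4},{"x": 0,"y": 0,"z": 0,"wx": 0,"wy": 0,"wz": 0,"gripper": 4},{"x": 0,"y": 0,"z": 0,"wx": 0,"wy": 0,"wz": 0,"gripper": 4}]}}

```text
time_s: 52.45
position: [0.6535, -0.1763, 0.3751]
tool_rot: [[0.995, 0.1, 0.001], [0.1, -0.995, -0.0], [0.001, 0.0, -1.0]]
ft_force: [0.4, 0.0, 1.2]
grip_width: 0.0399
```

```bash
python3 g.py .653 -.1765
```

```text
t 52.45 yaw 5.7 dist 13.2 d(cm,tool) [-6.000e-02  1.000e-02  1.316e+01] w [ 0.    -0.001  0.002] dyaw 0.1 q6 -30.8
(316, 211, 20, 60) [ 0.6534 -0.1806  0.094 ]
```

Emit:
{"fn": "step_arm", "kwargs": {"increments": [{"x": -0.04,"y": 0.2,"z": 3,"wx": 0,"wy": 0,"wz": 0,"gripper": 4},{"x": 0,"y": 0,"z": 3.5,"wx": 0,"wy": 0,"wz": 0,"gripper": 4},{"x": 0,"y": 0,"z": 3.5,"wx": 0,"wy": 0,"wz": 0,"gripper": 4},{"x": 0,"y": 0,"z": 2.2,"wx": 0,"wy": 0,"wz": 0,"gripper": 4},{"x": 0,"y": 0,"z": 1.1,"wx": 0,"wy": 0,"wz": 0,"gripper": 4},{"x": 0,"y": 0,"z": 0,"wx": 0,"wy": 0,"wz": 0,"gripper": 4},{"x": 0,"y": 0,"z": 0,"wx": 0,"wy": 0,"wz": 0,"gripper": 0.8},{"x": 0,"y": 0,"z": 0,"wx": 0,"wy": 0,"wz": 0,"gripper": 0.8},{"x": 0,"y": 0,"z": 0,"wx": 0,"wy": 0,"wz": 0,"gripper": 0.8},{"x": 0,"y": 0,"z": 0,"wx": 0,"wy": 0,"wz": 0,"gripper": 0.8},{"x": 0,"y": 0,"z": 0,"wx": 0,"wy": 0,"wz": 0,"gripper": 0.8},{"x": 0,"y": 0,"z": 0,"wx": 0,"wy": 0,"wz": 0,"gripper": 0.8}]}}

```text
time_s: 53.7
position: [0.6534, -0.1784, 0.2435]
tool_rot: [[0.995, 0.099, 0.003], [0.099, -0.995, -0.002], [0.003, 0.002, -1.0]]
ft_force: [-1.5, 0.7, 5.9]
grip_width: 0.0119
```

Emit:
{"fn": "step_arm", "kwargs": {"increments": [{"x": 0,"y": 0,"z": -0.4,"wx": 0,"wy": 0,"wz": 0,"gripper": 0.8},{"x": 0,"y": 0,"z": -0.4,"wx": 0,"wy": 0,"wz": 0,"gripper": 0.8},{"x": 0,"y": 0,"z": -0.5,"wx": 0,"wy": 0,"wz": 0,"gripper": 0.8},{"x": 0,"y": 0,"z": -0.6,"wx": 0,"wy": 0,"wz": 0,"gripper": 0.8},{"x": 0,"y": 0,"z": -0.8,"wx": 0,"wy": 0,"wz": 0,"gripper": 0.8},{"x": 0,"y": 0,"z": -2,"wx": 0,"wy": 0,"wz": 0,"gripper": 0.8},{"x": 0,"y": 0,"z": -3,"wx": 0,"wy": 0,"wz": 0,"gripper": 0.8},{"x": 0,"y": 0,"z": -3.5,"wx": 0,"wy": 0,"wz": 0,"gripper": 0.8},{"x": 0,"y": 0,"z": -3.5,"wx": 0,"wy": 0,"wz": 0,"gripper": 0.8},{"x": 0,"y": 0,"z": -3.5,"wx": 0,"wy": 0,"wz": 0,"gripper": 0.8},{"x": 0,"y": 0,"z": -3,"wx": 0,"wy": 0,"wz": 0,"gripper": 0.8},{"x": 0,"y": 0,"z": -0.8,"wx": 0,"wy": 0,"wz": 0,"gripper": 0.8},{"x": 0,"y": 0,"z": 0,"wx": 0,"wy": 0,"wz": 0,"gripper": 0.8}]}}

```text
time_s: 55.0
position: [0.653, -0.1782, 0.462]
tool_rot: [[0.995, 0.099, 0.002], [0.099, -0.995, -0.001], [0.002, 0.001, -1.0]]
ft_force: [0.3, 0.5, -2.8]
grip_width: 0.0103
```

```bash
python3 b.py 33 -51 .305
```

```text
t 55.0 yaw 5.7 dist 45.6 d(cm,tool) [-12.24 -43.88   0.14] w [ 0.001 -0.001 -0.184] dyaw 10.5 q6 -30.9
grip 0.0103 fz -2.8
[467.4 240.5] [11.4 63.5] 80.0
[458.8 261.7] [10.6 60.5] 79.7
[ 40.7 410.9] [73.1  4.6] 73.4
```

Emit:
{"fn": "step_arm", "kwargs": {"newtons": 120, "increments": [{"x": -0.556,"y": -1.995,"z": 0,"wx": 0,"wy": 0,"wz": 0,"gripper": 0.8},{"x": -1.113,"y": -3.989,"z": 0,"wx": 0,"wy": 0,"wz": 0,"gripper": 0.8},{"x": -1.113,"y": -3.989,"z": 0,"wx": 0,"wy": 0,"wz": 0,"gripper": 0.8},{"x": -1.113,"y": -3.989,"z": 0,"wx": 0,"wy": 0,"wz": 0,"gripper": 0.8},{"x": -1.113,"y": -3.989,"z": 0,"wx": 0,"wy": 0,"wz": 0,"gripper": 0.8},{"x": -1.113,"y": -3.989,"z": 0,"wx": 0,"wy": 0,"wz": 0,"gripper": 0.8},{"x": -1.113,"y": -3.989,"z": 0,"wx": 0,"wy": 0,"wz": 0,"gripper": 0.8},{"x": -1.113,"y": -3.989,"z": 0,"wx": 0,"wy": 0,"wz": 0,"gripper": 0.8},{"x": -1.113,"y": -3.989,"z": 0,"wx": 0,"wy": 0,"wz": 0,"gripper": 0.8},{"x": -1.113,"y": -3.989,"z": 0,"wx": 0,"wy": 0,"wz": 0,"gripper": 0.8},{"x": -1.113,"y": -3.989,"z": 0,"wx": 0,"wy": 0,"wz": 0,"gripper": 0.8},{"x": -0.556,"y": -1.995,"z": 0,"wx": 0,"wy": 0,"wz": 0,"gripper": 0.8},{"x": 0,"y": 0,"z": 0,"wx": 0,"wy": 0,"wz": -0.092,"gripper": 0.8},{"x": 0,"y": 0,"z": 0,"wx": 0,"wy": 0,"wz": -0.092,"gripper": 0.8},{"x": 0,"y": 0,"z": 0,"wx": 0,"wy": 0,"wz": 0,"gripper": 0.8},{"x": 0,"y": 0,"z": 0,"wx": 0,"wy": 0,"wz": 0,"gripper": 0.8}]}}

```text
time_s: 56.65
position: [0.4882, 0.2462, 0.4599]
tool_rot: [[0.961, 0.277, -0.002], [0.277, -0.961, -0.001], [-0.003, -0.0, -1.0]]
ft_force: [-0.1, 0.1, -2.6]
grip_width: 0.0103
```

```bash
python3 b.py 33 -51 .1795;  python3 -c "
from h import *
cv2.imwrite('pics/w11.png',cam('wrist')[0])"
```

```text
t 56.65 yaw 16.1 dist 12.5 d(cm,tool) [ 1.000e-02 -3.000e-02  1.254e+01] w [-0.     0.003 -0.002] dyaw 0.2 q6 -1.7
grip 0.0103 fz -2.6
[467.5 240.4] [11.2 63.8] 79.7
[458.9 261.5] [10.3 58.3] 80.0
[ 40.7 410.9] [73.1  4.7] 73.6
```

View pics/w11.png

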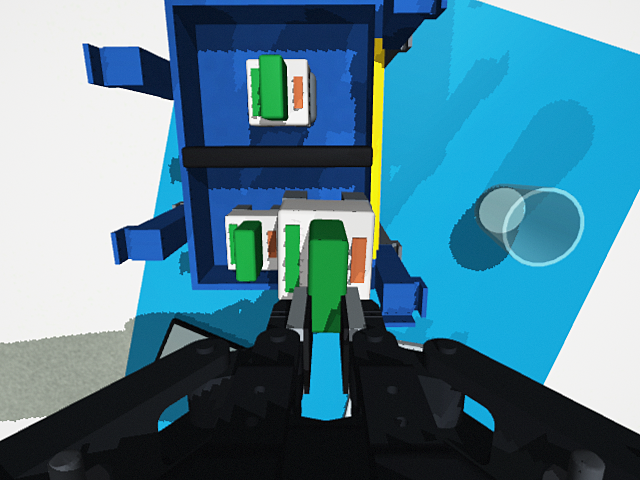

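The picture shows two greens standing in the blue tray at (272,85) and (248,250), and the third held at column 328. The third seems shifted in the grip toward the bar, so I'll quantify that.

Run:
```python
from h import *
c=cam("wrist"); _,p,R,_=pose()
for nm,u,v in(("red2",327,360),("green1",327,398),("green3",328,332)):
    for drop in(.149,.155,.161):
        # same tool-fixed camera for all pictures
        P=ray(c,(u,v),p[2]-drop)[0]; t=R.T@(P-p); print(nm,drop,"near edge tool x,y mm",(t[:2]*1000).round(1),"-> centre y",round(t[1]*1000-18,1))
m=mask(c[0],*MASKS["green"]); 
for b in blobs(m,400): print(cv2.boundingRect(b))
```

```text
red2 0.149 near edge tool x,y mm [-0.6  7.4] -> centre y -10.6
red2 0.155 near edge tool x,y mm [-0.5 11.1] -> centre y -6.9
red2 0.161 near edge tool x,y mm [-0.5 14.8] -> centre y -3.2
green1 0.149 near edge tool x,y mm [-0.5 22. ] -> centre y 4.0
green1 0.155 near edge tool x,y mm [-0.5 26.5] -> centre y 8.5
green1 0.161 near edge tool x,y mm [-0.5 30.9] -> centre y 12.9
green3 0.149 near edge tool x,y mm [-0.3 -2.9] -> centre y -20.9
green3 0.155 near edge tool x,y mm [-0.2  0.2] -> centre y -17.8
green3 0.161 near edge tool x,y mm [-0.2  3.4] -> centre y -14.6
(308, 220, 41, 113)
(251, 55, 37, 65)
(229, 221, 33, 60)
(285, 225, 15, 68)
```

The grip sits off-centre on the third module: its centre reads roughly 15–18 mm toward the bar. I'll place 12 mm farther from the bar so it clears both the bar and the wall.

Emit:
{"fn": "step_arm", "kwargs": {"increments": [{"x": 0,"y": 1.2,"z": 0,"wx": 0,"wy": 0,"wz": 0,"gripper": 0.8},{"x": 0,"y": 0,"z": 2,"wx": 0,"wy": 0,"wz": 0,"gripper": 0.8},{"x": 0,"y": 0,"z": 3,"wx": 0,"wy": 0,"wz": 0,"gripper": 0.8},{"x": 0,"y": 0,"z": 3,"wx": 0,"wy": 0,"wz": 0,"gripper": 0.8},{"x": 0,"y": 0,"z": 2,"wx": 0,"wy": 0,"wz": 0,"gripper": 0.8},{"x": 0,"y": 0,"z": 1,"wx": 0,"wy": 0,"wz": 0,"gripper": 0.8},{"x": 0,"y": 0,"z": 0.3,"wx": 0,"wy": 0,"wz": 0,"gripper": 0.8},{"x": 0,"y": 0,"z": 0,"wx": 0,"wy": 0,"wz": 0,"gripper": 0.8}]}}

```text
time_s: 57.6
position: [0.4917, 0.2345, 0.3487]
tool_rot: [[0.96, 0.279, 0.001], [0.279, -0.96, 0.0], [0.001, 0.0, -1.0]]
ft_force: [0.1, -0.2, -3.1]
grip_width: 0.0102
```

Emit:
{"fn": "step_arm", "kwargs": {"increments": [{"x": 0,"y": 0,"z": 0.2,"wx": 0,"wy": 0,"wz": 0,"gripper": 0.8},{"x": 0,"y": 0,"z": 0.1,"wx": 0,"wy": 0,"wz": 0,"gripper": 0.8},{"x": 0,"y": 0,"z": 0,"wx": 0,"wy": 0,"wz": 0,"gripper": 0.8}]}}

```text
time_s: 57.9
position: [0.4914, 0.2348, 0.3456]
tool_rot: [[0.96, 0.279, 0.001], [0.279, -0.96, 0.0], [0.001, 0.0, -1.0]]
ft_force: [-0.3, -0.1, -1.8]
grip_width: 0.0105
```

Emit:
{"fn": "step_arm", "kwargs": {"increments": [{"x": 0,"y": 0,"z": 0.2,"wx": 0,"wy": 0,"wz": 0,"gripper": 0.8},{"x": 0,"y": 0,"z": 0.15,"wx": 0,"wy": 0,"wz": 0,"gripper": 0.8},{"x": 0,"y": 0,"z": 0,"wx": 0,"wy": 0,"wz": 0,"gripper": 0.8}]}}

```text
time_s: 58.2
position: [0.4914, 0.2348, 0.3415]
tool_rot: [[0.96, 0.279, -0.0], [0.279, -0.96, -0.0], [-0.0, -0.0, -1.0]]
ft_force: [0.1, -0.1, -3.2]
grip_width: 0.0102
```

Emit:
{"fn": "step_arm", "kwargs": {"increments": [{"x": 0,"y": 0,"z": 0.2,"wx": 0,"wy": 0,"wz": 0,"gripper": 0.8},{"x": 0,"y": 0,"z": 0.1,"wx": 0,"wy": 0,"wz": 0,"gripper": 0.8},{"x": 0,"y": 0,"z": 0,"wx": 0,"wy": 0,"wz": 0,"gripper": 0.8}]}}

```text
time_s: 58.5
position: [0.4913, 0.2349, 0.3406]
tool_rot: [[0.96, 0.279, 0.003], [0.279, -0.96, 0.001], [0.003, -0.0, -1.0]]
ft_force: [-3.6, 0.5, 11.8]
grip_width: 0.0102
```

Contact. I'll loosen it slowly so it settles, then open and rise.

Emit:
{"fn": "step_arm", "kwargs": {"increments": [{"x": 0,"y": 0,"z": 0,"wx": 0,"wy": 0,"wz": 0,"gripper": 1.5},{"x": 0,"y": 0,"z": 0,"wx": 0,"wy": 0,"wz": 0,"gripper": 1.6},{"x": 0,"y": 0,"z": 0,"wx": 0,"wy": 0,"wz": 0,"gripper": 1.8},{"x": 0,"y": 0,"z": 0,"wx": 0,"wy": 0,"wz": 0,"gripper": 2.2},{"x": 0,"y": 0,"z": 0,"wx": 0,"wy": 0,"wz": 0,"gripper": 2.8},{"x": 0,"y": 0,"z": 0,"wx": 0,"wy": 0,"wz": 0,"gripper": 3},{"x": 0,"y": 0,"z": 0,"wx": 0,"wy": 0,"wz": 0,"gripper": 3},{"x": 0,"y": 0,"z": -1,"wx": 0,"wy": 0,"wz": 0,"gripper": 3},{"x": 0,"y": 0,"z": -2,"wx": 0,"wy": 0,"wz": 0,"gripper": 3},{"x": 0,"y": 0,"z": -4,"wx": 0,"wy": 0,"wz": 0,"gripper": 3},{"x": 0,"y": 0,"z": -4,"wx": 0,"wy": 0,"wz": 0,"gripper": 3},{"x": 0,"y": 2,"z": -1,"wx": 0,"wy": 0,"wz": 0,"gripper": 3},{"x": 0,"y": 4,"z": 0,"wx": 0,"wy": 0,"wz": 0,"gripper": 3},{"x": 0,"y": 2,"z": 0,"wx": 0,"wy": 0,"wz": 0,"gripper": 3},{"x": 0,"y": 0,"z": 0,"wx": 0,"wy": 0,"wz": 0,"gripper": 3},{"x": 0,"y": 0,"z": 0,"wx": 0,"wy": 0,"wz": 0,"gripper": 3}]}}

```text
time_s: 60.1
position: [0.5136, 0.158, 0.4592]
tool_rot: [[0.96, 0.278, 0.0], [0.278, -0.96, 0.0], [0.001, -0.0, -1.0]]
ft_force: [0.6, 0.2, -0.3]
grip_width: 0.0297
```

Run:
```python
from h import *
s,p,R,a=pose(); print(s["time_s"],p)
c=cam("wrist"); k=cam("scene"); t=cam("top")
for b in blobs(mask(c[0],*MASKS["green"]),400):
    r=cv2.minAreaRect(b); q=(ray(c,r[0],.176)[0][:2]-[.442,.2862]); th=np.radians(16.2)
    print("green tab px",np.round(r[0]),np.round(r[1]),"tray x,y mm",(np.array([q@[np.cos(th),np.sin(th)],q@[-np.sin(th),np.cos(th)]])*1000).round(0))
for b in blobs(mask(k[0],*MASKS["yellow"]),30): r=cv2.minAreaRect(b); print(np.round(r[0],1),np.round(r[1],1))
A=cv2.resize(c[0],(400,300)); B=cv2.resize(k[0][150:300,390:590],(400,300),interpolation=cv2.INTER_CUBIC)
C=cv2.resize(k[0][160:400,100:500],(400,240)); D=cv2.resize(t[0][120:330,130:480],(400,240))
cv2.imwrite("pics/final.png",np.vstack([np.hstack([A,B]),np.hstack([C,D])]))
```

```text
60.1 [0.51363988 0.15795287 0.45923698]
green tab px [237. 110.] [62. 35.] tray x,y mm [-22. -63.]
green tab px [324.  84.] [66. 23.] tray x,y mm [ 31. -49.]
[467.5 240.4] [11.2 63.7]
[458.9 261.5] [10.3 58.3]
[ 40.7 410.9] [73.1  4.7]
```

View pics/final.png

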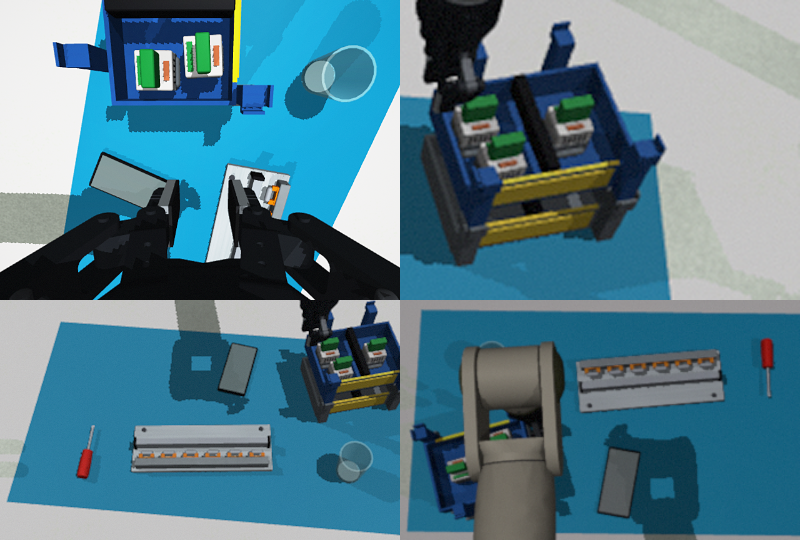

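The rail is empty and three greens stand upright in the blue tray. The stack strips have not moved, and the phone, cup and screwdriver are in place. The gripper is clear, so I'll hand in.

```bash
python3 -c "
from rig import env
print(env.close_job()); print(env.observe()['time_s'])"
```

```text
the job is handed in; nothing more can be done
None
the job is handed in; nothing more can be done
```

The job is done and handed in at about 60 s on the robot's clock. Five modules were on the rail, two red and three green. I put the reds into the grey tray, one per bay. I then turned the blue tray about 198° and set it on the grey posts with the yellow sides matching. The greens went into the blue tray last.

**Last checks:**
- The rail is empty, and all three greens stand upright in the blue tray.
- The blue tray seated at 95 mm above the grey one.
- Both yellow strips were at the same pixels in the last scene-camera check as right after stacking.
- The phone, cup and screwdriver looked undisturbed by eye, and the gripper was clear of everything.
- I last saw the reds upright before stacking. The blue tray now hides them.

**What disagreed:**
- All three greens shifted or tilted in the grip during the pull. They touched the blue tray's floor 5 to 12 mm earlier than calculated, one with a 21 N push.
- The third green's centre read 15 to 18 mm off along the rail direction, so I moved its placement 12 mm.
- I never found out whether that shift was sliding or tilt. The last check put the third green's tab about 2 mm from its planned spot. It put the second's about 12 mm off, still inside its bay.

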